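Deal finish samples from a case to three client trays

TASK

Lever the cover of the blue sample case open with the thin opening blade at the front slot, then deal the sample tiles into the three client trays round-robin, flat and one to a pocket, one per tray in turn so that every tray has one before any gets its second, for as many full rounds as there are tiles; the trays end with equal counts and any tiles too few for another round stay in the case. When all is done the blade lies along its green mat again and the cover is fully shut; leave the jar, door knob and tape where they stand.

Things in the scene. Friction and masses are not known exactly. Their poses are not given: they have to be found in the camera images.
- case_slot (a point): mouth of the case's front slot, in the middle of the case's front face (the side towards the robot), 21.5 mm above the table. The front wall is 17 mm high and the cover's flat underside is at 26 mm, so a slot 9 mm high runs the whole width under the cover, whose front edge is flush with the front face. x points into the case, z up.
- case: blue sample case, fixed: 150 mm deep (x), 294 wide (y), 34 high when shut; floor 5 mm thick, walls 5 mm; origin at the centre of its underside, front at -x. Tiles lie flat inside, long side along x, rows at x = -37 and +21 mm, columns at y = -96, -32, 32, 96 mm (within 3 mm); some places are empty.
- case_hinge (a point): middle of the cover's hinge line, on the rear top edge of the case, 26 mm above the table, 75 mm behind the case's centre; the hinge line runs along the case's y.
- cover (a joint): angle of the cover: 0 shut (lying flat on the case), up to 1.75 rad leaning back past upright. A flat plate 150 x 294 x 8 mm, 0.2 kg, its underside through the hinge line; it has a stiff hinge (about 0.2 N m of friction) and stays where it is left.
- blade_grip (a point): opening blade, a spatula-like tool, 0.11 kg: wooden handle 90 mm long, 22 wide, 20 high; straight ahead of it a steel blade 80 long, 24 wide, 2.5 mm thick at half the handle's height. This point: half-way up the handle, 25 mm behind its front end, near the centre of mass; x points to the tip. It starts lying on the mat.
- blade_tip (a point): the tip of the blade, 105 mm ahead of blade_grip, in the middle of the blade's thickness.
- mat: green mat for the blade, 200 mm (x) by 70 mm (y), 2 mm thick, fixed; origin at the centre of its underside.
- tray1_a (a point): middle of one pocket of a client's tray, where a tile's centre goes (5 mm above the pocket's floor). The tray: black plastic, fixed, 147 x 106 mm, rim and middle rib 11 mm high and 5 mm thick, parting it in two pockets of 66 mm (x) by 96 mm (y), each for one tile; cork-coloured floor 5 mm above the table. z up; a tile's long side goes along x.
- tray1_b (a point): middle of the other pocket of the tray of tray1_a, 71 mm from it along +x; same size and axes
- tray2_a (a point): pocket of another tray, as tray1_a; its other pocket is tray2_b
- tray2_b (a point): middle of the other pocket of the tray of tray2_a, 71 mm from it along +x; same size and axes
- tray3_a (a point): pocket of another tray, as tray1_a; its other pocket is tray3_b
- tray3_b (a point): middle of the other pocket of the tray of tray3_a, 71 mm from it along +x; same size and axes
- t1 (a point): centre of a light wood sample tile, 50 mm (x) by 36 mm (y) by 10 mm (z), 40 g
- t2 (a point): centre of a terracotta sample tile, 50 mm (x) by 36 mm (y) by 10 mm (z), 40 g
- t3 (a point): centre of a marble sample tile, 50 mm (x) by 36 mm (y) by 10 mm (z), 40 g
- t4 (a point): centre of a dark wood sample tile, 50 mm (x) by 36 mm (y) by 10 mm (z), 40 g
- t5 (a point): centre of a blue ceramic sample tile, 50 mm (x) by 36 mm (y) by 10 mm (z), 40 g; may be absent
- t6 (a point): centre of a brass sample tile, 50 mm (x) by 36 mm (y) by 10 mm (z), 40 g; may be absent
- t7 (a point): centre of a mid-brown wood sample tile, 50 mm (x) by 36 mm (y) by 10 mm (z), 40 g; may be absent
- t8 (a point): centre of a white ceramic sample tile, 50 mm (x) by 36 mm (y) by 10 mm (z), 40 g; may be absent
- jar: bystander: paint jar 56 mm wide, 50 mm high; origin under its centre; not to be disturbed
- doorknob: bystander: brass door knob standing, 50 mm wide, 58 mm high; origin under its centre; not to be disturbed
- tape: bystander: roll of tape 80 mm wide, 24 mm high, lying; origin under its centre; not to be disturbed

How it is judged:
By the outcome, as a careful person would: the job done as asked, in the order asked, and still so for the second after the job is handed in, with the robot touching nothing.
Of tile5, tile6, tile7, tile8 only 1 to 4 are there at a start; the rules pass over those that are not, and their reading is None.
At some moment in a run one of blade may be knocked a few centimetres aside while the robot is not near it.
Once in a run the grip may slacken for a moment while it holds something.
It also fails if it takes over 210 s, if anything falls off the work surface, if the arm or the gripper's body presses on something with over 40 N, if the wrist force passes 120 N, or if a joint passes its speed limit or range.

ROBOT

A 6-joint arm with a two-finger parallel gripper is mounted at the origin on the work surface. World frame = base frame: x ahead of the robot, y to its left, z up, the work surface at z = 0. Lengths are in mm, angles in rad, forces in N, time in s.
With the tool pointing down it reaches from about 225 to 875 mm from the base axis. Payload 3.4 kg.
Tool frame: the origin (TCP) lies midway between the tips of the shut fingers; the grasp point (between the pads) lies 19 mm behind it; z points along the fingers, y is the line along which they close (so a half turn about z gives the same grasp; the last joint's range is limited). The gripper opens to 85 mm and grips with 20 to 120 N. Pads are 22 mm wide; open, the fingers measure 114 mm over their backs; the gripper's body (76 mm by 85 mm) begins 54 mm behind the grasp point. The pads swing forward as they close: fully open they stand 13 mm farther back than shut.
Start: joints at [1.036, 0.276, 1.505, -0, 1.361, -0.121], TCP at [231.222, 526.497, 231.328] pointing down, gripper open.
Joint ranges: [-2.89, 2.89], [-0.75, 2.08], [0.22, 2.7], [-1.18, 4.32], [0.11, 2.71], [-2.7, 2.7]. Speed limits (rad/s): [2.57, 2.57, 3.14, 3.14, 3.14, 3.14].

INTERFACE

Orientations are given as a rotation vector (axis times angle).
In Python, from plant import r gives the robot as it stands.
- The arm moves only by the shell command python3 -m creep 'ROWS' [FORCE]. ROWS is JSON, a list of rows, each a list of 3 entries, a list of its own where there are three numbers: the shift along the tool's x, y, z in cm, then the turn, a rotation vector about the tool's x, y, z in rad, then the finger opening in cm, from 0 to 8.54. A call has 1 to 20 rows; each row shifts and turns the commanded pose from where the row before left it, along the tool's axes as they then stand; what a row does not reach is not made up. A row lasts 1/8 s, in which the tool goes at most 62.5 mm and 10.7 degrees, less where a joint would pass 70% of its speed; a pose out of reach is approached as far as the arm can. A call is refused whole if a number of a shift passes 6.25 or a number of a turn 0.188, either way. A call with a gripper value outside its range is refused whole. The fingers move at their own pace and stop on an object; FORCE is the grip in N (left out, the last holds). Time passes only in rows, so rows that do not move let the fingers close. It gives the time, the measured TCP pose, the force and the opening at its end, in the units of the state.
- r.get_obs(): the state, without advancing time (a new reading comes with each control period).
- r.grab_frame(name): name is "side" or "top" or "wrist"; returns a dict with "frame" (420x560x3 uint8, red, green, blue), "range_z" (420x560 float32, mm along the optical axis (not along the pixel's ray), 0 where there is no reading), "vertical_fov" (degrees; the focal length in pixels is half the picture's height over the tangent of half this angle, whatever the lens; pixels are square), "cx", "cy" (the principal point, pixels), "R" (3x3) and "t" (3): a world point X has camera coordinates R X + t. Camera axes: x right, y down, z forward; pixel columns grow to the right and rows downward; lengths in mm; the calibration is good to about 2 mm. The wrist camera is an equidistant fisheye: a pixel r from the principal point sees the ray r / f radians off the axis. A picture is of the moment at which its call begins.
- r.close_job(): hands the job in, once; it reports no verdict.
The state is a dict: "time": time; "q": joint angles; "qd": joint speeds; "joint_efforts": joint torques, N m; "ee_pos": TCP position; "tool_rot": TCP orientation; "wrist_force": force on the tool from outside, world axes, zero at the start; "wrist_torque": the same for the moment, N m; "width": opening from 0.0 (shut) to 1.0 (fully open).
Only numpy, scipy, OpenCV 4.12 (cv2) and the standard library are available. Lean on these libraries where they do the work, as an engineer would, in place of code of your own. Each camera call takes 0.05 s, during which the arm holds its last target. There are 200 camera calls.

## Working session

There is one attempt and no reset: what is moved stays moved. The work goes in short steps, Python scripts to look and compute and a shell command to move; the robot and the scene stay as the last step left them, time stands still between calls to the robot, and variables do not carry over. Pictures are saved under pics/ and viewed, on a budget of 14 in all, crops included, one or two more only if the job needs it, and the job is handed in when it is done.

```bash
ls; mkdir -p pics
cat > h.py <<'E'
import numpy as np, cv2
from plant import r
from scipy.spatial.transform import Rotation as Ro
def grab(n,save=None):
    f=r.grab_frame(n)
    if save: cv2.imwrite('pics/'+save,f['frame'][:,:,::-1])
    return f
def cloud(f):
    "world xyz per pixel"
    H,W=f['range_z'].shape; F=H/2/np.tan(np.radians(f['vertical_fov'])/2)
    u,v=np.meshgrid(np.arange(W),np.arange(H)); a=(u-f['cx'])/F; b=(v-f['cy'])/F
    return a,b
def world(f,fish=False):
    a,b=cloud(f)
    if fish:
        th=np.hypot(a,b); k=np.tan(th)/np.maximum(th,1e-9); a=a*k;b=b*k
    z=f['range_z']; P=np.stack([a*z,b*z,z],-1)
    return (P-np.asarray(f['t']).ravel())@np.asarray(f['R'])
E
python3 - <<'E'
from h import *
o=r.get_obs(); print(o)
for n in('top','side'):
    f=grab(n,n+'0.png'); print(n,f['vertical_fov'],f['cx'],f['cy'],f['R'],f['t'])
    np.save(n+'0.npy',world(f))
E
```

```text
pics
{'time': 0.0, 'q': array([ 1.03596015e+00,  2.76657828e-01,  1.50615780e+00, -2.46262326e-06,
        1.36072114e+00, -1.21024732e-01]), 'qd': array([ 4.61932796e-04, -9.09791057e-05,  3.83084947e-04, -1.33738940e-03,
        8.14133507e-04,  5.71909866e-05]), 'joint_efforts': array([-1.58168357e-03, -4.16771543e+01, -2.45800978e+01, -8.65155052e-04,
        1.12753763e-02, -4.56017730e-06]), 'ee_pos': array([230.94851182, 525.98805897, 230.3940737 ]), 'tool_rot': array([-6.45256343e-01, -3.07397474e+00,  2.89171362e-03]), 'wrist_force': array([ 0.49710651, -0.24521336, -0.40248261]), 'wrist_torque': array([-0.00837158,  0.00067075, -0.03566372]), 'width': 0.9987457983924888}
top 55.89014794399743 289.6971626917447 205.68174933812395 [[ 0.02508012 -0.99955802  0.0159611 ]
 [-0.98657506 -0.02732533 -0.16100615]
 [ 0.16137113 -0.01170877 -0.98682433]] [   4.62504753  513.79745743 1085.83494404]
side 46.47288464875592 275.86341719180007 207.6398943653606 [[ 0.95813673 -0.28544459  0.02225732]
 [-0.1209586  -0.47402173 -0.87216536]
 [ 0.25950534  0.83296145 -0.48870461]] [-486.48399972  130.1087022  1284.94947521]
```

View pics/top0.png

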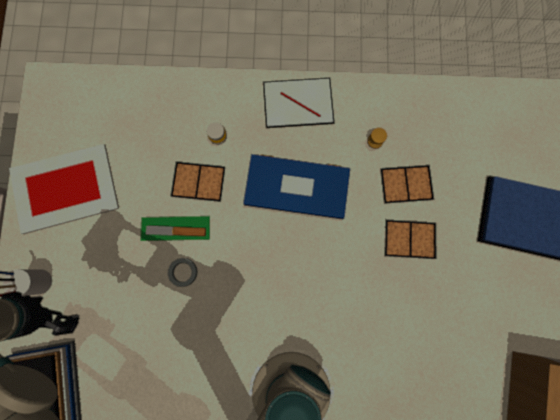

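View pics/side0.png

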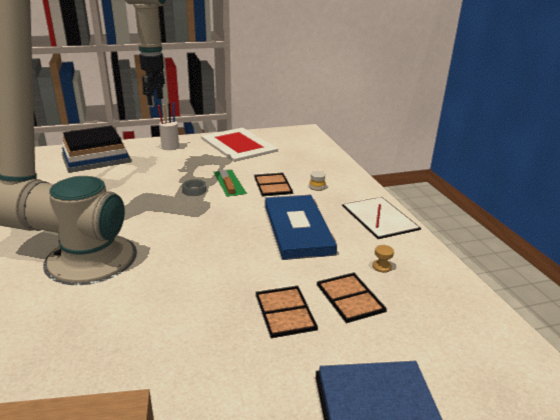

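Top view: the case is at (297,186), the mat and blade at (175,228) with the tip to the left. Trays are at (198,181), (407,184) and (411,239); jar (217,133), knob (377,137), tape (182,272). Next I segment these by colour and depth in both views.

```bash
cat >> h.py <<'E'
def rect(P,m):
    "min-area rect of world pts under mask (largest blob): centre, size, long-axis angle deg, median z"
    n,l,s,_=cv2.connectedComponentsWithStats(m.astype(np.uint8)); k=1+np.argmax(s[1:,4]); q=P[l==k]
    (c,d,a)=cv2.minAreaRect(q[:,:2].astype(np.float32)); b=cv2.boxPoints((c,d,a)); e=b[1]-b[0];g=b[2]-b[1]
    L=e if np.hypot(*e)>np.hypot(*g) else g
    return np.round(c,1),np.round(sorted(d),1),round(float(np.degrees(np.arctan2(L[1],L[0])))%180,2),np.round(np.percentile(q[:,2],[5,50,95]),1),int(s[k,4])
E
cat > seg.py <<'E'
from h import *
R={'top':dict(case=(235,145,360,225),mat=(135,210,215,245),tL=(165,155,230,205),tR=(375,160,440,208),tF=(380,215,442,262),jar=(203,118,232,148),knob=(363,122,392,152),tape=(163,254,202,290)),
'side':dict(case=(255,188,342,262),mat=(205,160,252,200),tL=(250,168,297,198),tF=(250,280,320,340),tR=(312,268,390,322),jar=(300,166,330,194),knob=(366,240,400,275),tape=(178,175,210,197))}
for n in R:
    P=np.load(n+'0.npy'); I=cv2.imread(f'pics/{n}0.png'); hsv=cv2.cvtColor(I,cv2.COLOR_BGR2HSV); h,s,v=[hsv[...,i].astype(int) for i in range(3)]
    for k,(a,b,c,d) in R[n].items():
        B=np.zeros(h.shape,bool);B[b:d,a:c]=1
        if k=='case': m=(h>95)&(h<125)&(s>120); m=m&(P[...,2]>29) 
        elif k=='mat': m=(h>45)&(h<85)&(s>90)
        elif k[0]=='t' and k!='tape': m=((v<60)|((h<15)&(s>110)))
        else: m=P[...,2]>9
        print(n,k,*rect(P,m&B))
        if k=='mat':
            print('  handle',*rect(P,B&(h<20)&(s>130)),' blade',*rect(P,B&(s<60)&(P[...,2]>6)))
        if k=='case': print('   label',*rect(P,B&(s<60)&(P[...,2]>20)))
E
python3 seg.py
```

```text
top case [489.2   9. ] [287.6 318.3] 173.45 [32.3 35.7 39.2] 4331
   label [466.3  10.8] [ 93.1 272.3] 173.83 [32.5 36.3 39.8] 574
top mat [423.8 235.3] [107.7 434.6] 79.59 [0.3 3.9 7.5] 1069
  handle [400.  187.2] [ 42.6 337.7] 73.47 [18.8 23.  27.2] 248  blade [396.7 227.6] [ 36.1 411.9] 76.63 [11.7 15.1 18.7] 213
top tL [514.3 176.9] [155.6 440.4] 57.99 [ 3.8  8.  14. ] 1673
top tR [ 514.2 -170.1] [144.5 524.4] 116.78 [ 3.6  7.6 13.8] 1660
top tF [ 415.4 -187.2] [120.8 452.4] 96.03 [ 3.4  7.6 13.8] 1762
top jar [547.4 131.2] [ 55.6 472.4] 31.52 [17.2 50.7 55.5] 340
top knob [545.3 -98.8] [ 47.5 498.3] 143.21 [10.7 56.1 60.7] 292
top tape [308.5 196.3] [ 78.3 323.8] 84.34 [13. 25. 29.] 410
side case [ 425.7 -516.2] [ 185.9 1366.5] 74.04 [30.9 33.8 36.2] 2353
   label [ 385.1 -556. ] [  69.4 1272.3] 71.31 [32.  34.3 37.2] 312
side mat [ 327.8 -353.9] [  99.1 1624.2] 80.75 [-1.1  1.7  5. ] 298
  handle [430.3 304.4] [ 22.2 104.1] 90.37 [ 7.7 20.4 23.7] 104  blade [433.2 396.8] [23.  65.5] 90.31 [ 9.8 12.2 15.7] 47
side tL [ 405.8 -397.2] [ 122.7 1581.6] 75.5 [ 2.2  5.6 11.2] 614
side tF [ 330.3 -711.2] [130.8 936.2] 75.33 [ 3.3  6.1 11.8] 2092
side tR [ 424.5 -715.3] [ 160.  1013.2] 66.4 [ 3.3  6.1 11.7] 1888
side jar [ 429.7 -435.4] [  54.7 1530.3] 66.4 [11.  35.1 50.9] 248
side knob [ 452.5 -687.7] [  47.5 1101.6] 58.99 [10.3 48.7 57.7] 374
side tape [ 216.7 -391.8] [  75.9 1515.6] 81.97 [10.4 20.9 26.4] 262
```

```bash
sed -i "s/q=P\[l==k\]/q=P[l==k]; q=q[q[:,2]<100]; c0=np.median(q[:,:2],0); q=q[np.hypot(*(q[:,:2]-c0).T)<220]/" h.py; python3 seg.py
```

```text
top case [573.9  -0.7] [147.7 287.6] 83.45 [32.3 35.7 39.1] 4331
   label [575.4  -1.1] [53.1 93.2] 84.42 [32.5 36.3 39.8] 574
top mat [444.7 348.9] [ 68.3 198.1] 92.68 [0.3 3.9 7.4] 1069
  handle [435.3 306.1] [20.8 92.5] 89.19 [18.8 23.  27.1] 248  blade [436.8 392.5] [23.5 71.7] 91.04 [11.7 15.1 18.6] 213
top tL [584.3 290.4] [104.9 145.3] 85.65 [ 3.8  8.  13.8] 1673
top tR [ 594.6 -327.4] [104.9 147.5] 95.88 [ 3.6  7.6 13.8] 1660
top tF [ 431.1 -333.9] [104.6 148.2] 88.24 [ 3.4  7.6 13.8] 1762
top jar [726.3 240.3] [51.5 53. ] 167.6 [17.1 50.7 55.2] 340
top knob [ 725.9 -234.6] [46.  47.3] 119.42 [10.7 56.1 60.7] 292
top tape [320.9 316.6] [78.3 79.3] 75.97 [13.  25.  28.9] 410
side case [569.7  -4.2] [148.1 297.8] 83.47 [30.9 33.8 36.2] 2353
   label [573.9   1.7] [ 55.5 104.9] 83.46 [32.  34.3 37.1] 312
side mat [442.1 345.7] [ 68.  199.4] 93.39 [-1.1  1.7  4.9] 298
  handle [430.3 304.4] [ 22.2 104.1] 90.37 [ 7.7 20.4 23.7] 104  blade [433.2 396.8] [23.  65.5] 90.31 [ 9.8 12.2 15.7] 47
side tL [580.4 292.2] [104.7 161.4] 85.87 [ 2.2  5.5 11. ] 614
side tF [ 427.5 -337.2] [105.2 149.8] 88.31 [ 3.3  6.1 11.8] 2092
side tR [ 591.8 -330.8] [109.1 149.3] 96.0 [ 3.3  6.1 11.6] 1888
side jar [724.1 235.1] [54.9 55.2] 22.21 [11.  34.3 50.9] 248
side knob [ 722.2 -238.2] [48.6 48.7] 107.52 [10.3 48.7 57.7] 374
side tape [316.  313.8] [81.6 81.9] 43.98 [10.4 20.9 26.4] 262
```

```bash
cat >> h.py <<'E'
import json
def down(yaw): # tool x at yaw (deg), z down
    a=np.radians(yaw); return Ro.from_matrix([[np.cos(a),np.sin(a),0],[np.sin(a),-np.cos(a),0],[0,0,-1]])
def plan(way,step=45,op=8.5,P0=None,R0=None):
    "way: list of (pos, yaw or Rotation[,step]); print rows in tool axes, cm"
    o=r.get_obs(); p=o['ee_pos'] if P0 is None else np.array(P0,float); q=Ro.from_rotvec(o['tool_rot']) if R0 is None else R0
    rows=[]
    for w in way:
        t=np.array(w[0],float); Q=w[1] if isinstance(w[1],Ro) else down(w[1]); st=w[2] if len(w)>2 else step
        rv=(q.inv()*Q).as_rotvec(); n=int(max(1,np.ceil(np.linalg.norm(t-p)/st),np.ceil(np.linalg.norm(rv)/0.17)))
        tr=np.round(rv/n,3); d=(t-p)/n
        for i in range(n):
            s=np.round(q.inv().apply(d)/10,2)+0.; rows.append([s.tolist(),tr.tolist(),op]); p=p+q.apply(s*10); q=q*Ro.from_rotvec(tr)
    print(len(rows),json.dumps(rows).replace(' ','').replace('.0,',',').replace('.0]',']'))
    print('end',p.round(1),q.as_rotvec().round(3)); return p,q
E
python3 -c "
from h import *
plan([((433,325,120),90)])"
```

```text
7 [[[-3.8,-1.47,1.58],[-0,0,0.165],8.5],[[-3.99,-0.82,1.58],[-0,0,0.165],8.5],[[-4.07,-0.16,1.58],[-0,0,0.165],8.5],[[-4.04,0.51,1.58],[-0,0,0.165],8.5],[[-3.9,1.17,1.58],[-0,0,0.165],8.5],[[-3.65,1.79,1.58],[-0,0,0.165],8.5],[[-3.31,2.37,1.58],[-0,0,0.165],8.5]]
end [433.  324.9 120.1] [ 2.219e+00  2.223e+00 -2.000e-03]
```

```bash
python3 -m creep '[[[-3.8,-1.47,1.58],[0,0,0.165],6],[[-3.99,-0.82,1.58],[0,0,0.165],6],[[-4.07,-0.16,1.58],[0,0,0.165],6],[[-4.04,0.51,1.58],[0,0,0.165],6],[[-3.9,1.17,1.58],[0,0,0.165],6],[[-3.65,1.79,1.58],[0,0,0.165],6],[[-3.31,2.37,1.58],[0,0,0.165],6],[[0,0,0],[0,0,0],6]]' 60
python3 - <<'E'
from h import *
f=grab('wrist','w1.png'); print(f['vertical_fov'],f['R'],f['t'],f['cx'],f['cy'])
P=world(f,True); np.save('w1.npy',P)
I=cv2.cvtColor(f['frame'],cv2.COLOR_RGB2HSV); h,s,v=[I[...,i].astype(int) for i in range(3)]
ok=(f['range_z']>0)&(np.abs(P[...,0]-434)<60)&(np.abs(P[...,1]-345)<110)
print('handle',*rect(P,ok&(h<20)&(s>130)&(P[...,2]<40)))
print('mat',*rect(P,ok&(h>45)&(h<85)&(s>90)))
print('blade',*rect(P,ok&(s<60)&(P[...,2]>6)&(P[...,2]<20)))
E
```

```text
time: 1.1
ee_pos: [434.1, 323.2, 119.1]
tool_rot: [-2.223, -2.219, 0.005]
wrist_force: [0.3, 0.5, -0.4]
width: 0.7
65.70646984690485 [[ 0.99999707 -0.001653   -0.00176787]
 [-0.00111876 -0.96341991  0.26799407]
 [-0.0021462  -0.26799131 -0.96341894]] [-433.19392069  306.83774738  357.4395612 ] 280.63491644098013 205.55415103684578
handle [432.6 306.6] [20.8 90.7] 89.34 [20.5 21.8 22.9] 2468
mat [442.  349.1] [ 68.9 199. ] 92.76 [0.7 1.9 3. ] 12795
blade [433.8 388.8] [23.7 78.8] 89.62 [11.9 13.1 14.2] 3117
```

View pics/w1.png

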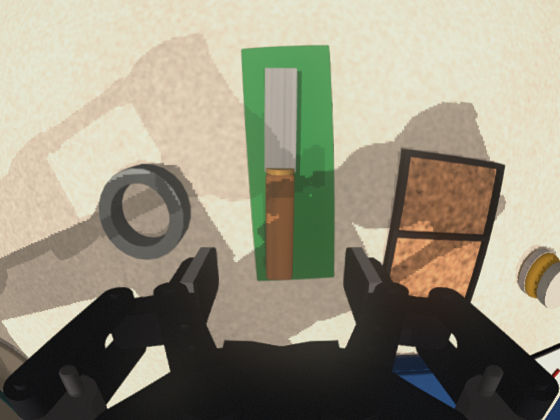

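The wrist view shows the blade (280,120) and handle (280,225) on the mat, pointing up the image; tape is at (145,210) and a tray at (445,225). Handle centre is (432.6,306.6), top 21.8. Now I grasp.

```bash
python3 -m creep '[[[0.15,0.06,2.9],[0,0,0.01],6],[[0.15,0.06,2.9],[0,0,0],6],[[0,0,2.9],[0,0,0],5.5],[[0,0,1.8],[0,0,0],5],[[0,0,0.9],[0,0,0],5],[[0,0,0],[0,0,0],5]]' 100
python3 -m creep '[[[0,0,0],[0,0,0],1],[[0,0,0],[0,0,0],1],[[0,0,0],[0,0,0],1],[[0,0,0],[0,0,0],1],[[0,0,0],[0,0,0],1]]' 100
```

```text
time: 1.9
ee_pos: [434.0, 329.0, 6.7]
tool_rot: [-2.229, -2.214, 0.001]
wrist_force: [-0.2, 0.0, 0.8]
width: 0.586
time: 2.52
ee_pos: [435.2, 329.1, 8.1]
tool_rot: [2.23, 2.212, 0.004]
wrist_force: [-0.6, -1.0, 6.1]
width: 0.226
```

```bash
python3 -m creep '[[[0,0,-1.5],[0,0,0],1],[[0,0,-3],[0,0,0],1],[[0,0,-3],[0,0,0],1],[[0,0,0],[0,0,0],1]]' 100
python3 - <<'E'
from h import *
plan([((363,22,83),-6.55)],op=1)
E
```

```text
time: 3.02
ee_pos: [436.4, 329.5, 84.7]
tool_rot: [2.229, 2.211, 0.01]
wrist_force: [0.2, -0.3, -1.8]
width: 0.231
10 [[[-3.08,-0.71,0],[0,-0.001,0.168],1],[[-3.16,-0.18,0.01],[0,-0.001,0.168],1],[[-3.14,0.35,0.01],[0,-0.001,0.168],1],[[-3.04,0.87,0.01],[0,-0.001,0.168],1],[[-2.85,1.36,0.01],[0,-0.001,0.168],1],[[-2.59,1.82,0.02],[0,-0.001,0.168],1],[[-2.24,2.23,0.02],[0,-0.001,0.168],1],[[-1.84,2.57,0.02],[0,-0.001,0.168],1],[[-1.38,2.84,0.02],[0,-0.001,0.168],1],[[-0.89,3.03,0.02],[0,-0.001,0.168],1]]
end [363.2  22.1  83.1] [ 3.134e+00 -1.840e-01 -1.000e-03]
```

```bash
python3 -m creep '[[[-3.08,-0.71,0],[0,-0.001,0.168],1],[[-3.16,-0.18,0],[0,-0.001,0.168],1],[[-3.14,0.35,0],[0,-0.001,0.168],1],[[-3.04,0.87,0],[0,-0.001,0.168],1],[[-2.85,1.36,0],[0,-0.001,0.168],1],[[-2.59,1.82,0],[0,-0.001,0.168],1],[[-2.24,2.23,0],[0,-0.001,0.168],1],[[-1.84,2.57,0],[0,-0.001,0.168],1],[[-1.38,2.84,0],[0,-0.001,0.168],1],[[-0.89,3.03,0],[0,-0.001,0.168],1],[[0,0,0],[0,0,0],1],[[0,0,0],[0,0,0],1]]' 100
python3 - <<'E'
from h import *
f=grab('wrist','w2.png'); o=r.get_obs(); T=Ro.from_rotvec(o['tool_rot'])
P=world(f,True); L=T.inv().apply((P-o['ee_pos']).reshape(-1,3)).reshape(P.shape)
I=cv2.cvtColor(f['frame'],cv2.COLOR_RGB2HSV); h,s,v=[I[...,i].astype(int) for i in range(3)]
ok=(f['range_z']>0)
m=ok&(np.abs(L[...,1])<25)&(L[...,0]>10)&(L[...,0]<130)&(np.abs(L[...,2])<30)
q=L[m]; 
for a in range(10,125,10):
    g=q[(q[:,0]>=a)&(q[:,0]<a+10)]
    if len(g)>20: print(a,len(g),np.percentile(g[:,0],99).round(1),'y',np.percentile(g[:,1],[2,98]).round(1),'z',np.median(g[:,2]).round(1))
print(o['ee_pos'],T.as_matrix()[:,0].round(3))
print('case',*rect(P,ok&(h>95)&(h<125)&(s>120)&(P[...,2]>28)&(P[...,2]<42)&(P[...,0]>450)))
E
```

```text
time: 4.53
ee_pos: [361.1, 21.3, 82.7]
tool_rot: [3.131, -0.183, -0.011]
wrist_force: [0.0, 0.6, -1.0]
width: 0.224
10 1854 19.9 y [-15.3  16. ] z -13.8
20 1465 29.8 y [-11.   11.8] z -5.3
30 1230 39.9 y [-10.9  11.9] z -4.9
40 1309 49.9 y [-11.1  12.1] z -4.9
50 1306 59.7 y [-10.9  12.3] z -4.9
60 1356 69.9 y [-10.8  12.1] z -4.9
70 1337 79.7 y [-10.8  12.3] z -4.9
80 1340 89.9 y [-10.7  12.2] z -4.9
90 1215 99.3 y [-10.7  12.3] z -4.9
[361.2061079   21.5880811   82.73039389] [ 0.993 -0.116 -0.006]
case [506.6  71. ] [ 23.4 165. ] 75.87 [30.1 33.6 35. ] 3042
```

View pics/w2.png

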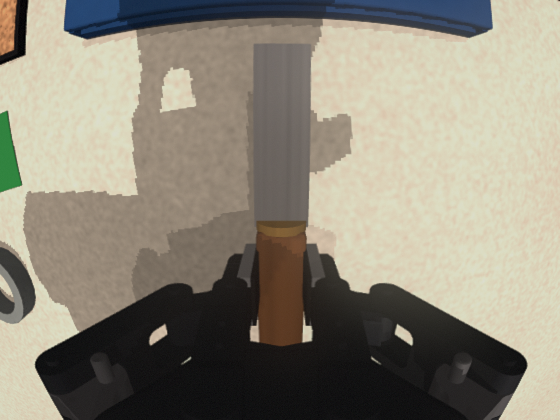

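Blade is held straight: top at tool z −4.9, tip 100 mm ahead of the TCP, pointing at the case front (edge at row ~30). Lower to slot height and check before inserting.

```bash
python3 -m creep '[[[0,0,3],[0,0.006,0],1],[[0,0,2.4],[0,0,0],1],[[0,0,1],[0,0,0],1],[[0,0,0],[0,0,0],1],[[0,0,0],[0,0,0],1]]' 100
python3 - <<'E'
from h import *
f=grab('wrist'); o=r.get_obs()
P=world(f,True); ok=f['range_z']>0
u=np.array([.9935,-.114]);v=np.array([.114,.9935]);C=np.array([571.8,-2.2])
X=(P[...,:2]-C)@u; Y=(P[...,:2]-C)@v
m=ok&(np.abs(X+75)<25)&(np.abs(Y)<140)&(np.abs(Y-2)>25)&(P[...,2]>29)&(P[...,2]<40)
for a in range(-140,140,40):
    g=m&(Y>a)&(Y<a+40); 
    if g.sum()>30: print(a,g.sum(),np.percentile(X[g],[1,3]).round(1),P[g][:,2].mean().round(1))
m=ok&(np.abs(Y-2)<20)&(X>-150)&(X<-60)
for a in range(-150,-60,10):
    g=m&(X>a)&(X<a+10)
    if g.sum()>30: print('b',a,P[g][:,2].mean().round(1),np.percentile(X[g],99).round(1))
print(o['ee_pos'],Ro.from_rotvec(o['tool_rot']).as_matrix()[:,0].round(4))
E
```

```text
time: 5.2
ee_pos: [361.9, 20.8, 19.5]
tool_rot: [3.13, -0.182, 0.002]
wrist_force: [0.5, 0.4, -0.7]
width: 0.227
-140 202 [-74.7 -74.6] 32.5
100 269 [-74.9 -74.8] 32.5
b -150 18.0 -140.3
b -140 18.4 -130.2
b -130 18.1 -120.1
b -120 17.2 -110.3
b -110 -0.1 -100.1
b -100 -0.1 -90.1
b -90 -0.1 -81.9
[361.90064174  20.73447687  19.61582942] [ 0.9932 -0.1164  0.002 ]
```

```bash
python3 -m creep '[[[0,0,0.17],[0,0,0],1],[[2,0,0],[0,0,0],1],[[2,0,0],[0,0,0],1],[[2,0,0],[0,0,0],1],[[1.5,0,0],[0,0,0],1],[[0,0,0],[0,0,0],1]]' 120
python3 - <<'E'
from h import *
o=r.get_obs(); u=np.array([.9935,-.114]); C=np.array([571.8,-2.2]); print(o['ee_pos'],(o['ee_pos'][:2]-C)@u,o['wrist_force'],o['wrist_torque'])
# arc path: tip radius 112 about hinge (case x=75, z=26), blade mid 1.5 under; report per-row (forward, up) mm
R=111
a=np.radians(np.arange(0,98,6)); x=75-R*np.cos(a); z=26+R*np.sin(a); print(np.c_[np.degrees(a)[1:],np.diff(x)/10,np.diff(z)/10].round(2))
E
```

```text
time: 6.0
ee_pos: [436.9, 11.7, 17.5]
tool_rot: [3.13, -0.184, 0.002]
wrist_force: [0.6, -0.6, -1.0]
width: 0.219
[436.85855633  11.65063846  17.47292536] -135.6432970726634 [ 0.5748174  -0.59260053 -0.9693494 ] [-0.00030228  0.00842412  0.01658663]
[[ 6.00e+00  6.00e-02  1.16e+00]
 [ 1.20e+01  1.80e-01  1.15e+00]
 [ 1.80e+01  3.00e-01  1.12e+00]
 [ 2.40e+01  4.20e-01  1.08e+00]
 [ 3.00e+01  5.30e-01  1.04e+00]
 [ 3.60e+01  6.30e-01  9.70e-01]
 [ 4.20e+01  7.30e-01  9.00e-01]
 [ 4.80e+01  8.20e-01  8.20e-01]
 [ 5.40e+01  9.00e-01  7.30e-01]
 [ 6.00e+01  9.70e-01  6.30e-01]
 [ 6.60e+01  1.04e+00  5.30e-01]
 [ 7.20e+01  1.08e+00  4.20e-01]
 [ 7.80e+01  1.12e+00  3.00e-01]
 [ 8.40e+01  1.15e+00  1.80e-01]
 [ 9.00e+01  1.16e+00  6.00e-02]
 [ 9.60e+01  1.16e+00 -6.00e-02]]
```

```bash
python3 -m creep '[[[0,0,-0.4],[0,0,0],1],[[0.06,0,-1.16],[0,0,0],1],[[0.18,0,-1.15],[0,0,0],1],[[0.3,0,-1.12],[0,0,0],1],[[0.42,0,-1.08],[0,0,0],1],[[0.53,0,-1.04],[0,0,0],1],[[0.63,0,-0.97],[0,0,0],1],[[0,0,0],[0,0,0],1]]' 120
python3 - <<'E'
from h import *
f=grab('side','s1.png')
E
```

```text
time: 7.0
ee_pos: [459.2, 9.6, 87.7]
tool_rot: [3.129, -0.184, 0.008]
wrist_force: [-0.5, -0.3, -1.8]
width: 0.219
```

View pics/s1.png

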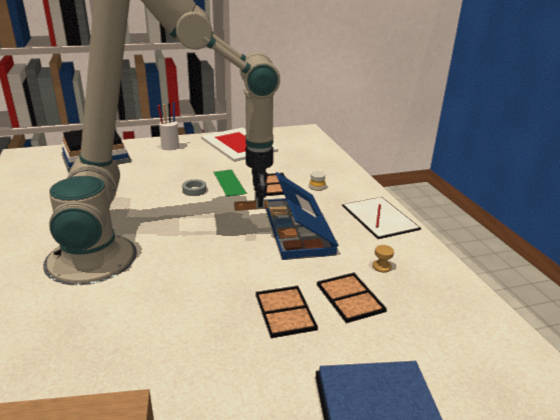

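The cover is levered half open (side view, front edge near (280,180)), with tiles visible inside at (290,235) and the handle at (245,204). Continuing the arc.

```bash
python3 -m creep '[[[0.73,0,-0.9],[0,0,0],1],[[0.82,0,-0.82],[0,0,0],1],[[0.9,0,-0.73],[0,0,0],1],[[0.97,0,-0.63],[0,0,0],1],[[1.04,0,-0.53],[0,0,0],1],[[1.08,0,-0.42],[0,0,0],1],[[1.12,0,-0.3],[0,0,0],1],[[1.15,0,-0.18],[0,0,0],1],[[1.16,0,-0.06],[0,0,0],1],[[1.16,0,0.06],[0,0,0],1],[[0.4,0,0],[0,0,0],1],[[0,0,0],[0,0,0],1],[[0,0,0],[0,0,0],1]]' 120
python3 - <<'E'
from h import *
f=grab('side','s2.png'); P=world(f); ok=f['range_z']>0
u=np.array([.9935,-.114]);v=np.array([.114,.9935]);C=np.array([571.8,-2.2])
X=(P[...,:2]-C)@u; Y=(P[...,:2]-C)@v; m=ok&(abs(Y)<146)&(X>50)&(X<130)&(P[...,2]>35)&(P[...,2]<190)
for a in range(40,190,30):
    g=m&(P[...,2]>a)&(P[...,2]<a+30); print(a,g.sum(),np.median(X[g]).round(1))
o=r.get_obs(); print((o['ee_pos'][:2]-C)@u,o['wrist_force'])
E
```

```text
time: 8.68
ee_pos: [561.4, -2.2, 131.5]
tool_rot: [3.13, -0.184, 0.0]
wrist_force: [-0.7, -0.0, -1.0]
width: 0.217
40 342 79.2
70 345 83.1
100 347 87.2
130 441 90.8
160 300 94.7
-10.516993367087485 [ 0.63383346  0.0215885  -0.81826966]
```

Cover is at about 97°. Now the blade goes back to its mat.

Run:
```python
from h import *
plan([((442,12,131),-6.55),((442.7,334,70),92.76)],op=1,step=42)
```

```text
14 [[[-4,-0.01,0.02],[0.002,-0,-0.001],1],[[-4,-0.01,0.02],[0.002,-0,-0.001],1],[[-4,-0.01,0.02],[0.002,-0,-0.001],1],[[-0.33,-2.91,0.55],[0,0,-0.158],1],[[0.13,-2.92,0.55],[0,0,-0.158],1],[[0.59,-2.87,0.55],[0,0,-0.158],1],[[1.04,-2.74,0.55],[0,0,-0.158],1],[[1.45,-2.54,0.55],[0,0,-0.158],1],[[1.84,-2.28,0.55],[0,0,-0.158],1],[[2.17,-1.96,0.55],[0,0,-0.158],1],[[2.45,-1.6,0.55],[0,0,-0.158],1],[[2.67,-1.19,0.55],[0,0,-0.158],1],[[2.83,-0.76,0.55],[0,0,-0.158],1],[[2.91,-0.3,0.55],[0,0,-0.158],1]]
end [442.6 333.9  70.2] [ 2.161  2.279 -0.   ]
```

```bash
python3 -m creep '[[[-4,0,0],[0,0,0],1],[[-4,0,0],[0,0,0],1],[[-4,0,0],[0,0,0],1],[[-0.33,-2.91,0.55],[0,0,-0.158],1],[[0.13,-2.92,0.55],[0,0,-0.158],1],[[0.59,-2.87,0.55],[0,0,-0.158],1],[[1.04,-2.74,0.55],[0,0,-0.158],1],[[1.45,-2.54,0.55],[0,0,-0.158],1],[[1.84,-2.28,0.55],[0,0,-0.158],1],[[2.17,-1.96,0.55],[0,0,-0.158],1],[[2.45,-1.6,0.55],[0,0,-0.158],1],[[2.67,-1.19,0.55],[0,0,-0.158],1],[[2.83,-0.76,0.55],[0,0,-0.158],1],[[2.91,-0.3,0.55],[0,0,-0.158],1],[[0,0,0],[0,0,0],1],[[0,0,0],[0,0,0],1]]' 120
python3 - <<'E'
from h import *
o=r.get_obs(); T=Ro.from_rotvec(o['tool_rot']); f=grab('wrist'); P=world(f,True)
L=T.inv().apply((P-o['ee_pos']).reshape(-1,3)).reshape(P.shape); q=L[(f['range_z']>0)&(abs(L[...,1])<25)&(L[...,0]>30)&(L[...,0]<130)&(abs(L[...,2])<25)]
for a in (30,60,90): g=q[(q[:,0]>a)&(q[:,0]<a+20)]; print(a,g[:,0].max(),np.percentile(g[:,1],[2,98]),np.median(g[:,2]))
print(o['ee_pos'],T.as_matrix()[:,0])
plan([((442.7,334,9),92.76)],op=1)
E
```

```text
time: 10.72
ee_pos: [443.2, 332.9, 69.0]
tool_rot: [2.163, 2.272, -0.009]
wrist_force: [-0.4, 0.1, -0.0]
width: 0.223
30 49.903721007149265 [-11.71318674  11.49636873] -4.823167520671484
60 79.99967496942868 [-11.43929311  11.63506625] -4.771921895811133
90 99.88194229540726 [-11.35367857  11.65176165] -4.732889126963721
[443.19211826 332.89917716  69.02346281] [-0.04921338  0.99876261 -0.00716243]
2 [[[0.09,-0.02,3.01],[-0.001,0.004,0],1],[[0.08,-0.02,3.01],[-0.001,0.004,0],1]]
end [442.8 334.    8.9] [-2.166e+00 -2.275e+00 -2.000e-03]
```

```bash
python3 -m creep '[[[0.1,0,2.5],[0,0.004,0],1],[[0.1,0,2.5],[0,0.004,0],1],[[0,0,1],[0,0,0],1],[[0,0,0],[0,0,0],1],[[0,0,0],[0,0,0],2.5],[[0,0,0],[0,0,0],4],[[0,0,-0.6],[0,0,0],5],[[0,0,-3],[0,0,0],5],[[0,0,-4],[0,0,0],6],[[0,0,-5],[0,0,0],6]]' 60
python3 - <<'E'
from h import *
plan([((515,10,175),-6.55)],op=5.2,step=42)
f=grab('top','t1.png'); np.save('t1.npy',world(f))
E
```

```text
time: 12.02
ee_pos: [442.9, 334.7, 136.0]
tool_rot: [-2.164, -2.275, 0.002]
wrist_force: [0.8, 0.7, -0.5]
width: 0.698
11 [[[-2.98,0.51,-0.36],[-0,0,0.158],5.2],[[-2.86,0.97,-0.36],[-0,0,0.158],5.2],[[-2.68,1.41,-0.36],[-0,0,0.158],5.2],[[-2.42,1.81,-0.36],[-0,0,0.158],5.2],[[-2.11,2.17,-0.36],[-0,0,0.158],5.2],[[-1.74,2.47,-0.36],[-0,0,0.158],5.2],[[-1.33,2.72,-0.36],[-0,0,0.158],5.2],[[-0.88,2.89,-0.36],[-0,0,0.158],5.2],[[-0.42,2.99,-0.36],[-0,0,0.158],5.2],[[0.06,3.02,-0.36],[-0,0,0.158],5.2],[[0.53,2.98,-0.36],[-0,0,0.158],5.2]]
end [515.   10.  175.2] [-3.136  0.184  0.004]
```

View pics/t1.png

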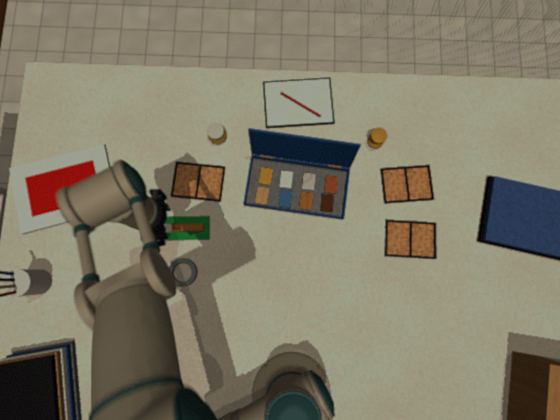

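Top view: the case is open, with all 8 places filled — rear row (266,177), (287,180), (308,182), (331,184), front row (262,195), (285,199), (306,200), (328,203). So it's two rounds of three, and two tiles stay. The blade lies on the mat at (188,228). Measuring tiles from both views.

Run:
```python
from h import *
u=np.array([.9935,-.114]);v=np.array([.114,.9935]);C=np.array([571.8,-2.2])
f=grab('side','s3.png'); np.save('s3.npy',world(f))
for n,b,zb in(('t1',(2.1,1.5),2),('s3',(-2.1,-2),0)):
    P=np.load(n+'.npy'); X=(P[...,:2]-C-b)@u; Y=(P[...,:2]-C-b)@v; z=P[...,2]-zb
    I=cv2.cvtColor(cv2.imread('pics/'+n+'.png'),cv2.COLOR_BGR2LAB).astype(float)
    for rx in(-37,21):
        for cy in(-96,-32,32,96):
            m=(abs(X-rx)<26)&(abs(Y-cy)<30)&(z>10.5)&(z<22)
            l=(z>2)&(z<9)&(abs(X-rx)<40)&(abs(Y-cy)<30)
            if m.sum()<8: print(n,rx,cy,'few',m.sum()); continue
            q=np.c_[X[m],Y[m]]; c=(np.percentile(q,3,0)+np.percentile(q,97,0))/2
            print(n,rx,cy,m.sum(),c.round(1),'z',np.median(z[m]).round(1),(C+c[0]*u+c[1]*v).round(1))
P=np.load('t1.npy'); I=cv2.cvtColor(cv2.imread('pics/t1.png'),cv2.COLOR_BGR2HSV); B=np.zeros(I.shape[:2],bool);B[215:242,172:212]=1
print('handle',*rect(P,B&(I[...,0]<20)&(I[...,1]>130)))
```

```text
t1 -37 -96 192 [-34.9 -93.5] z 14.6 [526.5 -91.2]
t1 -37 -32 199 [-36.2 -31.8] z 14.5 [532.2 -29.6]
t1 -37 32 205 [-37.1  29.7] z 14.7 [538.4  31.5]
t1 -37 96 204 [-38.   97.8] z 14.7 [545.2  99.3]
t1 21 -96 189 [ 22.5 -98.3] z 14.5 [ 582.9 -102.5]
t1 21 -32 191 [ 22.9 -31.5] z 14.6 [590.9 -36.1]
t1 21 32 202 [19.6 35.3] z 14.7 [595.3  30.7]
t1 21 96 199 [20.6 95.4] z 14.5 [603.1  90.2]
s3 -37 -96 148 [-34.1 -92.7] z 14.5 [527.4 -90.5]
s3 -37 -32 139 [-35.9 -30.9] z 14.2 [532.6 -28.8]
s3 -37 32 128 [-37.2  29.5] z 14.4 [538.2  31.3]
s3 -37 96 107 [-38.5  98.5] z 14.7 [544.7 100. ]
s3 21 -96 148 [ 22.6 -97.1] z 14.5 [ 583.2 -101.2]
s3 21 -32 132 [ 22.7 -30.8] z 14.3 [590.8 -35.4]
s3 21 32 124 [20.6 36.2] z 14.3 [596.4  31.5]
s3 21 96 105 [20.5 96.3] z 14.4 [603.2  91.1]
handle [446.7 309.9] [18.  88.7] 91.46 [19.2 23.4 27.2] 222
```

Run:
```python
from h import *
p,q=plan([((544.9,99.6,60),173.45,42)],op=5.4)
plan([((544.9,99.6,9),173.45,20)],op=5.4,P0=p,R0=q)
```

```text
9 [[[-2.7,0.94,0.89],[0.002,0,-0.156],5.4],[[-2.81,0.52,0.89],[0.002,0,-0.156],5.4],[[-2.86,0.07,0.89],[0.002,0,-0.156],5.4],[[-2.84,-0.37,0.89],[0.002,0,-0.156],5.4],[[-2.74,-0.8,0.89],[0.002,0,-0.156],5.4],[[-2.59,-1.22,0.89],[0.002,0,-0.156],5.4],[[-2.37,-1.6,0.9],[0.002,0,-0.156],5.4],[[-2.09,-1.95,0.9],[0.002,0,-0.156],5.4],[[-1.76,-2.25,0.9],[0.002,0,-0.156],5.4]]
end [545.   99.5  60.2] [-0.183 -3.134  0.006]
3 [[[0,0.01,1.71],[-0.001,-0.001,-0.001],5.4],[[0,0.01,1.71],[-0.001,-0.001,-0.001],5.4],[[0,0.01,1.71],[-0.001,-0.001,-0.001],5.4]]
end [544.9  99.6   8.9] [ 1.780e-01  3.135e+00 -1.000e-03]
```

```bash
python3 -m creep '[[[-2.7,0.94,0.4],[0.002,0,-0.156],5.4],[[-2.81,0.52,0.4],[0.002,0,-0.156],5.4],[[-2.86,0.07,0.89],[0.002,0,-0.156],5.4],[[-2.84,-0.37,0.89],[0.002,0,-0.156],5.4],[[-2.74,-0.8,0.89],[0.002,0,-0.156],5.4],[[-2.59,-1.22,0.89],[0.002,0,-0.156],5.4],[[-2.37,-1.6,0.9],[0.002,0,-0.156],5.4],[[-2.09,-1.95,0.9],[0.002,0,-0.156],5.4],[[-1.76,-2.25,0.9],[0,0,-0.156],5.4],[[0,0,0.8],[0,0,0],5.4],[[0,0,0],[0,0,0],5.4]]' 60
python3 - <<'E'
from h import *
p,q=plan([((544.9,99.6,9),173.45,20)],op=5.4)
E
```

```text
time: 13.5
ee_pos: [539.2, 97.1, 55.3]
tool_rot: [-0.185, -3.121, 0.013]
wrist_force: [0.7, -0.4, -0.4]
width: 0.628
3 [[[-0.2,0.12,1.54],[-0.003,-0.005,-0.001],5.4],[[-0.19,0.12,1.54],[-0.003,-0.005,-0.001],5.4],[[-0.18,0.11,1.54],[-0.003,-0.005,-0.001],5.4]]
end [544.8  99.6   9. ] [ 0.181  3.136 -0.   ]
```

```bash
python3 -m creep '[[[-0.3,0.18,0.5],[-0.003,-0.005,0],5.4],[[-0.27,0.17,1.5],[-0.003,-0.005,0],5.4],[[0,0,1.5],[-0.003,-0.005,0],5.4],[[0,0,1.1],[0,0,0],5.4],[[0,0,0],[0,0,0],5.4]]' 60
python3 -m creep '[[[0,0,0],[0,0,0],3],[[0,0,0],[0,0,0],3],[[0,0,0],[0,0,0],3],[[0,0,0],[0,0,0],3]]' 60
python3 - <<'E'
from h import *
p,q=plan([((544.9,99.6,60),173.45,20)],op=3)
p,q=plan([((584.8,325.6,50),85.76,42)],op=3,P0=p,R0=q)
E
```

```text
time: 14.12
ee_pos: [545.6, 99.8, 9.3]
tool_rot: [0.182, 3.135, -0.001]
wrist_force: [0.9, 0.0, 0.0]
width: 0.632
time: 14.62
ee_pos: [547.0, 99.6, 10.9]
tool_rot: [0.183, 3.131, 0.0]
wrist_force: [0.7, -0.3, 6.3]
width: 0.393
3 [[[0.06,-0.01,-1.64],[0,0.002,-0.001],3],[[0.06,-0.01,-1.64],[0,0.002,-0.001],3],[[0.07,-0.01,-1.64],[0,0.002,-0.001],3]]
end [544.9  99.5  60.1] [-1.790e-01 -3.135e+00 -1.000e-03]
10 [[[-0.14,2.29,0.1],[-0,-0,0.153],3],[[0.21,2.29,0.1],[-0,-0,0.153],3],[[0.56,2.23,0.1],[-0,-0,0.153],3],[[0.89,2.12,0.1],[-0,-0,0.153],3],[[1.2,1.96,0.1],[-0,-0,0.153],3],[[1.49,1.75,0.1],[-0,-0,0.153],3],[[1.74,1.5,0.1],[-0,-0,0.153],3],[[1.94,1.22,0.1],[-0,-0,0.153],3],[[2.11,0.91,0.1],[-0,-0,0.153],3],[[2.22,0.58,0.1],[-0,-0,0.153],3]]
end [584.8 325.7  50.2] [-2.300e+00 -2.138e+00  1.000e-03]
```

```bash
python3 -m creep '[[[0,0,-1.5],[0,0,0],3],[[0,0,-1.7],[0,0,0],3],[[0,0,-1.7],[0,0,0],3],[[-0.14,2.29,0.1],[0,0,0.153],3],[[0.21,2.29,0.1],[0,0,0.153],3],[[0.56,2.23,0.1],[0,0,0.153],3],[[0.89,2.12,0.1],[0,0,0.153],3],[[1.2,1.96,0.1],[0,0,0.153],3],[[1.49,1.75,0.1],[0,0,0.153],3],[[1.74,1.5,0.1],[0,0,0.153],3],[[1.94,1.22,0.1],[0,0,0.153],3],[[2.11,0.91,0.1],[0,0,0.153],3],[[2.22,0.58,0.1],[0,0,0.153],3],[[0,0,0],[0,0,0],3],[[0,0,0],[0,0,0],3]]' 60
python3 - <<'E'
from h import *
p,q=plan([((584.8,325.6,12),85.76,15)],op=3)
f=grab('wrist','w3.png')
E
```

```text
time: 16.5
ee_pos: [586.4, 324.7, 49.2]
tool_rot: [2.3, 2.136, 0.002]
wrist_force: [-0.0, 0.8, -1.0]
width: 0.387
3 [[[0.03,-0.06,1.24],[0.001,0,0],3],[[0.03,-0.06,1.24],[0.001,0,0],3],[[0.03,-0.06,1.24],[0.001,0,0],3]]
end [584.8 325.7  12. ] [ 2.301e+00  2.137e+00 -2.000e-03]
```

View pics/w3.png

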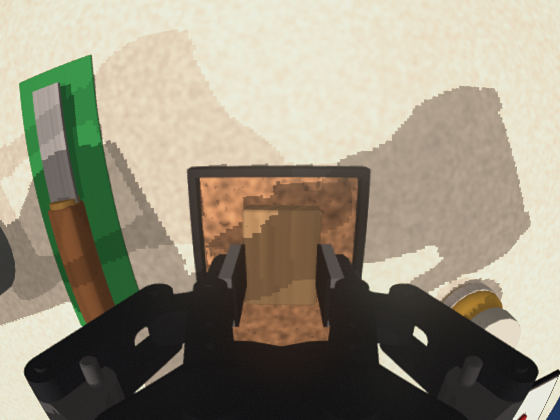

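The tile sits square between the pads at (283,255) over the far pocket, and the blade is on its mat to the left. Placing, then on to the next tile.

```bash
python3 -m creep '[[[0.05,-0.09,1.2],[0,0,0],3],[[0.05,-0.09,1.2],[0,0,0],3],[[0,0,1.2],[0,0,0],3],[[0,0,0.05],[0,0,0],3],[[0,0,0],[0,0,0],3.8],[[0,0,0],[0,0,0],4.6],[[0,0,0],[0,0,0],5.4],[[0,0,-1.5],[0,0,0],5.4],[[0,0,-3],[0,0,0],5.4],[[0,0,0],[0,0,0],5.4]]' 60
python3 - <<'E'
from h import *
p,q=plan([((527,-90.8,60),173.45,42)],op=5.4)
E
```

```text
time: 17.8
ee_pos: [587.3, 327.7, 61.3]
tool_rot: [2.3, 2.132, 0.014]
wrist_force: [-0.0, 0.8, -0.0]
width: 0.635
11 [[[-3.83,-0.26,0],[0.001,0,-0.139],5.4],[[-3.76,-0.79,0],[0.001,0,-0.139],5.4],[[-3.62,-1.3,0],[0.001,0,-0.139],5.4],[[-3.4,-1.79,0],[0.001,0,-0.139],5.4],[[-3.12,-2.24,0],[0.001,0,-0.139],5.4],[[-2.78,-2.65,0.01],[0.001,0,-0.139],5.4],[[-2.39,-3.01,0.01],[0.001,0,-0.139],5.4],[[-1.94,-3.32,0.01],[0.001,0,-0.139],5.4],[[-1.47,-3.55,0.02],[0.001,0,-0.139],5.4],[[-0.96,-3.72,0.02],[0.001,0,-0.139],5.4],[[-0.44,-3.82,0.02],[0.001,0,-0.139],5.4]]
end [527.1 -90.7  59.9] [ 0.185  3.134 -0.006]
```

```bash
python3 -m creep '[[[-3.83,-0.26,0],[0.001,0,-0.139],5.4],[[-3.76,-0.79,0],[0.001,0,-0.139],5.4],[[-3.62,-1.3,0],[0.001,0,-0.139],5.4],[[-3.4,-1.79,0],[0.001,0,-0.139],5.4],[[-3.12,-2.24,0],[0.001,0,-0.139],5.4],[[-2.78,-2.65,0],[0.001,0,-0.139],5.4],[[-2.39,-3.01,0],[0.001,0,-0.139],5.4],[[-1.94,-3.32,0],[0.001,0,-0.139],5.4],[[-1.47,-3.55,0],[0.001,0,-0.139],5.4],[[-0.96,-3.72,0],[0.001,0,-0.139],5.4],[[-0.44,-3.82,0],[0.001,0,-0.139],5.4],[[0,0,0],[0,0,0],5.4],[[0,0,0],[0,0,0],5.4]]' 60
python3 - <<'E'
from h import *
plan([((527,-90.8,13),173.45,16)],op=5.4)
plan([((589.5,-293.9,50),95.94,42)],op=3,P0=(527,-90.8,60),R0=down(173.45))
E
```

```text
time: 19.42
ee_pos: [524.5, -91.4, 58.5]
tool_rot: [-0.187, -3.131, 0.01]
wrist_force: [-0.2, 0.1, -0.4]
width: 0.635
3 [[[-0.09,0.04,1.52],[-0.002,-0.001,-0.002],5.4],[[-0.08,0.04,1.52],[-0.002,-0.001,-0.002],5.4],[[-0.08,0.03,1.52],[-0.002,-0.001,-0.002],5.4]]
end [527.  -90.8  12.9] [-1.780e-01 -3.135e+00  1.000e-03]
8 [[[-1.07,-2.43,0.12],[0,0,0.169],3],[[-1.46,-2.22,0.13],[0,0,0.169],3],[[-1.81,-1.94,0.12],[0,0,0.169],3],[[-2.11,-1.61,0.12],[0,0,0.169],3],[[-2.35,-1.23,0.13],[0,0,0.169],3],[[-2.53,-0.82,0.13],[0,0,0.169],3],[[-2.63,-0.38,0.12],[0,0,0.169],3],[[-2.66,0.07,0.12],[0,0,0.169],3]]
end [ 589.5 -293.9   50.1] [2.102 2.334 0.   ]
```

```bash
python3 -m creep '[[[-0.15,0.05,1.5],[0,0,0],5.4],[[-0.1,0.05,1.5],[0,0,0],5.4],[[0,0,1.5],[0,0,0],5.4],[[0,0,0],[0,0,0],5.4],[[0,0,0],[0,0,0],3],[[0,0,0],[0,0,0],3],[[0,0,0],[0,0,0],3],[[0,0,0],[0,0,0],3],[[0,0,-1.5],[0,0,0],3],[[0,0,-3.2],[0,0,0],3],[[-1.07,-2.43,0.12],[0,0,0.169],3],[[-1.46,-2.22,0.12],[0,0,0.169],3],[[-1.81,-1.94,0.12],[0,0,0.169],3],[[-2.11,-1.61,0.12],[0,0,0.169],3],[[-2.35,-1.23,0.12],[0,0,0.169],3],[[-2.53,-0.82,0.12],[0,0,0.169],3],[[-2.63,-0.38,0.12],[0,0,0.169],3],[[-2.66,0.07,0.12],[0,0,0.169],3],[[0,0,0],[0,0,0],3],[[0,0,0],[0,0,0],3]]' 60
cat > held.py <<'E'
from h import *
o=r.get_obs(); T=Ro.from_rotvec(o['tool_rot']); f=grab('wrist'); P=world(f,True)
L=T.inv().apply((P-o['ee_pos']).reshape(-1,3)).reshape(P.shape)
# what is between the pads, seen by the wrist camera: tile top plane just above TCP
m=(f['range_z']>0)&(abs(L[...,1])<15)&(L[...,0]>-30)&(L[...,0]<45)&(abs(L[...,2])<16); q=L[m]
print('n',m.sum(),'x',np.percentile(q[:,0],[1,99]).round(1) if len(q) else '','z',np.percentile(q[:,2],[10,50,90]).round(1) if len(q) else '')
E
python3 held.py; python3 -c "
from h import *
plan([((589.5,-293.9,13),95.94,13)],op=3)"
```

```text
time: 21.92
ee_pos: [588.6, -293.8, 52.4]
tool_rot: [2.104, 2.332, -0.013]
wrist_force: [0.1, 0.5, -0.4]
width: 0.348
n 152 x [-10.5  10.9] z [-14.5  -8.6  -2.4]
4 [[[-0.01,0.03,0.98],[-0.001,0.001,-0],3],[[-0.01,0.03,0.98],[-0.001,0.001,-0],3],[[-0.01,0.02,0.98],[-0.001,0.001,-0],3],[[-0.01,0.02,0.98],[-0.001,0.001,-0],3]]
end [ 589.5 -293.9   13.2] [ 2.104  2.333 -0.004]
```

Opening equals the command (30 mm), so nothing is held. Finding out where the tile is.

Run:
```python
from h import *
f=grab('top','t2.png'); I=f['frame'][130:270,150:450]; cv2.imwrite('pics/t2c.png',cv2.resize(I,None,fx=2.6,fy=2.6,interpolation=cv2.INTER_CUBIC)[:,:,::-1])
```

```text
(no output)
```

View pics/t2c.png

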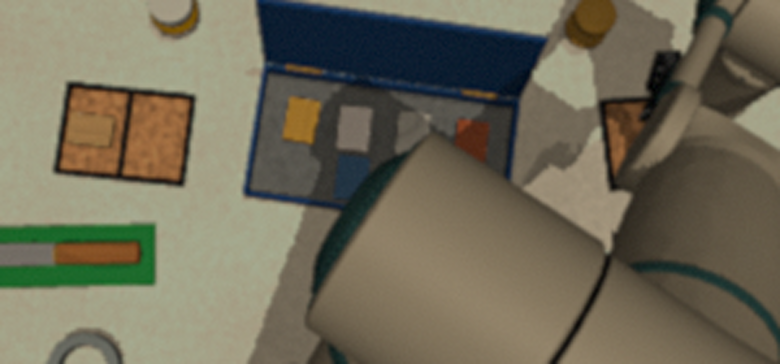

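Tile 1 lies flat in the left pocket at (90,130); the arm hides the dark tile. Measuring it by side camera instead.

```bash
cat > tiles.py <<'E'
from h import *
u=np.array([.9935,-.114]);v=np.array([.114,.9935]);C=np.array([571.8,-2.2])
def tiles(n='side'):
    f=grab(n); b,zb={'side':((-2.1,-2),0),'top':((2.1,1.5),2)}[n]; P=world(f)
    X=(P[...,:2]-C-b)@u; Y=(P[...,:2]-C-b)@v; z=P[...,2]-zb
    for rx in(-37,21):
        for cy in(-96,-32,32,96):
            m=(abs(X-rx)<29)&(abs(Y-cy)<31)&(z>10.5)&(z<30)
            if m.sum()<30: print(rx,cy,'none',m.sum()); continue
            q=np.c_[X[m],Y[m]]; c=(np.percentile(q,3,0)+np.percentile(q,97,0))/2; w=np.ptp(np.percentile(q,[3,97],axis=0),0)
            print(rx,cy,m.sum(),c.round(1),w.round(0),'z',np.percentile(z[m],[10,50,90]).round(1),(C+c[0]*u+c[1]*v).round(1))
    # tiles outside, in the trays
    for k,(x,y) in dict(L1=(584.8,325.6),L2=(579.6,254.8),R1=(589.5,-293.9),R2=(596.9,-364.5),F1=(430.4,-300),F2=(428.2,-371)).items():
        Q=P[...,:2]-b; m=(abs(Q[...,0]-x)<40)&(abs(Q[...,1]-y)<28)&(z>11.8)&(z<25); 
        if m.sum()>25: q=P[m]; print(k,m.sum(),*[t for t in rect(P-np.array([*b,zb]),m)])
if __name__=='__main__': import sys; tiles(*sys.argv[1:])
E
python3 tiles.py; python3 -c "
from h import *
plan([((527,-90.8,60),173.45,42)],op=5.4)"
```

```text
-37 -96 154 [-33.7 -95.5] [47. 36.] z [12.6 14.6 16.3] [527.4 -93.2]
-37 -32 136 [-36.  -31.4] [48. 36.] z [12.4 14.7 16.6] [532.5 -29.3]
-37 32 125 [-37.  31.] [47. 38.] z [11.9 14.2 16.2] [538.6  32.9]
-37 96 none 0
21 -96 143 [ 20.9 -97.4] [45. 37.] z [12.3 14.4 16.2] [ 581.5 -101.3]
21 -32 142 [ 22.7 -31.9] [48. 38.] z [12.1 14.5 16.6] [590.7 -36.4]
21 32 123 [20.1 35.3] [48. 36.] z [12.2 14.1 16.4] [595.8  30.5]
21 96 103 [20.2 96.1] [47. 37.] z [12.  14.4 16.1] [602.8  91. ]
L1 69 [584.8 326.2] [35.9 52.5] 86.82 [12.4 14.1 17.2] 68
8 [[[2.6,-0.51,-0.11],[-0.001,0,-0.169],5.4],[[2.65,-0.07,-0.11],[-0.001,0,-0.169],5.4],[[2.62,0.38,-0.11],[-0.001,0,-0.169],5.4],[[2.52,0.82,-0.11],[-0.001,0,-0.169],5.4],[[2.34,1.23,-0.11],[-0.001,0,-0.169],5.4],[[2.1,1.6,-0.1],[-0.001,0,-0.169],5.4],[[1.8,1.94,-0.1],[-0.001,0,-0.169],5.4],[[1.45,2.21,-0.1],[-0.001,0,-0.169],5.4]]
end [527.1 -90.8  60. ] [ 1.820e-01  3.136e+00 -2.000e-03]
```

Tile still in its place at (527.4,−92); I gripped too shallow. Go back and grip at z≈9.5.

```bash
python3 -m creep '[[[2.6,-0.51,-0.11],[-0.001,0,-0.169],5.4],[[2.65,-0.07,-0.11],[-0.001,0,-0.169],5.4],[[2.62,0.38,-0.11],[-0.001,0,-0.169],5.4],[[2.52,0.82,-0.11],[-0.001,0,-0.169],5.4],[[2.34,1.23,-0.11],[-0.001,0,-0.169],5.4],[[2.1,1.6,-0.1],[-0.001,0,-0.169],5.4],[[1.8,1.94,-0.1],[-0.001,0,-0.169],5.4],[[1.45,2.21,-0.1],[-0.001,0,-0.169],5.4],[[0,0,0],[0,0,0],5.4],[[0,0,0],[0,0,0],5.4]]' 60
python3 -c "
from h import *
plan([((527.2,-92,9.5),173.45,16)],op=5.4)"
```

```text
time: 23.32
ee_pos: [528.3, -92.0, 60.0]
tool_rot: [0.186, 3.134, -0.004]
wrist_force: [-0.1, -0.3, -0.1]
width: 0.634
4 [[[0.03,0,1.26],[-0.001,0.001,-0.001],5.4],[[0.03,0,1.26],[-0.001,0.001,-0.001],5.4],[[0.03,0,1.26],[-0.001,0.001,-0.001],5.4],[[0.03,0,1.26],[-0.001,0.001,-0.001],5.4]]
end [527.1 -91.9   9.6] [-1.790e-01 -3.135e+00 -3.000e-03]
```

```bash
python3 -m creep '[[[0.1,0,1.5],[0,0,0],5.4],[[0,0,1.5],[0,0,0],5.4],[[0,0,1.5],[0,0,0],5.4],[[0,0,0.6],[0,0,0],5.4],[[0,0,0],[0,0,0],5.4],[[0,0,0],[0,0,0],3],[[0,0,0],[0,0,0],3],[[0,0,0],[0,0,0],3],[[0,0,0],[0,0,0],3]]' 60
python3 -m creep '[[[0,0,-1.5],[0,0,0],3],[[0,0,-3],[0,0,0],3],[[0,0,-0.5],[0,0,0],3],[[0,0,0],[0,0,0],3]]' 60; python3 held.py
```

```text
time: 24.45
ee_pos: [527.5, -91.9, 9.4]
tool_rot: [0.185, 3.134, -0.003]
wrist_force: [0.5, -0.6, 5.3]
width: 0.395
time: 24.95
ee_pos: [526.8, -91.6, 58.9]
tool_rot: [0.185, 3.135, -0.003]
wrist_force: [0.6, -0.1, -0.1]
width: 0.395
n 6384 x [-24.1  24.9] z [-6.2 -5.4 -4.5]
```

```bash
python3 -m creep '[[[-1.07,-2.43,0.12],[0,0,0.169],3],[[-1.46,-2.22,0.12],[0,0,0.169],3],[[-1.81,-1.94,0.12],[0,0,0.169],3],[[-2.11,-1.61,0.12],[0,0,0.169],3],[[-2.35,-1.23,0.12],[0,0,0.169],3],[[-2.53,-0.82,0.12],[0,0,0.169],3],[[-2.63,-0.38,0.12],[0,0,0.169],3],[[-2.66,0.07,0.12],[0,0,0.169],3],[[0,0,0],[0,0,0],3],[[0,0,0],[0,0,0],3]]' 60;python3 held.py; python3 -c "
from h import *
plan([((589.5,-293.9,10),95.94,13)],op=3)
p=plan([((532.5,-29.3,60),173.45,42)],op=5.4,P0=(589.5,-293.9,60),R0=down(95.94))"
```

```text
time: 26.25
ee_pos: [587.6, -293.7, 48.3]
tool_rot: [-2.103, -2.331, 0.001]
wrist_force: [-0.3, 0.4, -0.3]
width: 0.394
n 6380 x [-24.2  24.7] z [-6.2 -5.4 -4.5]
3 [[[-0.02,0.06,1.29],[-0,-0,-0],3],[[-0.02,0.06,1.29],[-0,-0,-0],3],[[-0.02,0.06,1.29],[-0,-0,-0],3]]
end [ 589.5 -294.     9.9] [-2.104e+00 -2.332e+00  1.000e-03]
8 [[[3.36,-0.37,0],[0,0,-0.169],5.4],[[3.38,0.2,0],[0,0,-0.169],5.4],[[3.29,0.77,0],[0,0,-0.169],5.4],[[3.12,1.31,0],[0,0,-0.169],5.4],[[2.85,1.82,0],[0,0,-0.169],5.4],[[2.51,2.27,0],[0,0,-0.169],5.4],[[2.09,2.66,0],[0,0,-0.169],5.4],[[1.61,2.98,0],[0,0,-0.169],5.4]]
end [532.4 -29.3  60. ] [0.181 3.136 0.   ]
```

```bash
python3 -m creep '[[[-0.03,0.08,1.3],[0,0,0],3],[[-0.03,0.08,1.3],[0,0,0],3],[[0,0,1.2],[0,0,0],3],[[0,0,0],[0,0,0],3],[[0,0,0],[0,0,0],4.2],[[0,0,0],[0,0,0],5.4],[[0,0,0],[0,0,0],5.4],[[0,0,-2],[0,0,0],5.4],[[0,0,-3],[0,0,0],5.4],[[3.36,-0.37,0],[0,0,-0.169],5.4],[[3.38,0.2,0],[0,0,-0.169],5.4],[[3.29,0.77,0],[0,0,-0.169],5.4],[[3.12,1.31,0],[0,0,-0.169],5.4],[[2.85,1.82,0],[0,0,-0.169],5.4],[[2.51,2.27,0],[0,0,-0.169],5.4],[[2.09,2.66,0],[0,0,-0.169],5.4],[[1.61,2.98,0],[0,0,-0.169],5.4],[[0,0,0],[0,0,0],5.4],[[0,0,0],[0,0,0],5.4]]' 60;python3 tiles.py | tail -2; python3 -c "
from h import *
plan([((532.5,-29.3,9.5),173.45,16)],op=5.4)
plan([((430.4,-300,48),88.28,42)],op=3,P0=(532.5,-29.3,60),R0=down(173.45))"
```

```text
time: 28.68
ee_pos: [534.5, -31.2, 61.3]
tool_rot: [0.186, 3.134, -0.004]
wrist_force: [-0.4, -0.2, -0.3]
width: 0.637
L1 68 [585.1 325.1] [36.  51.6] 83.36 [12.  14.3 16.9] 67
R1 203 [ 590.6 -293.9] [38.3 52.3] 94.78 [12.3 14.8 17.1] 203
4 [[[0.06,0.05,1.29],[-0.001,0.001,-0.001],5.4],[[0.06,0.05,1.29],[-0.001,0.001,-0.001],5.4],[[0.06,0.05,1.29],[-0.001,0.001,-0.001],5.4],[[0.06,0.05,1.29],[-0.001,0.001,-0.001],5.4]]
end [532.4 -29.3   9.6] [-1.800e-01 -3.135e+00 -3.000e-03]
9 [[[0.78,-3.12,0.13],[0,0,0.165],3],[[0.26,-3.2,0.13],[0,0,0.165],3],[[-0.27,-3.2,0.13],[0,0,0.165],3],[[-0.79,-3.12,0.13],[0,0,0.165],3],[[-1.29,-2.94,0.13],[0,0,0.165],3],[[-1.76,-2.69,0.13],[0,0,0.165],3],[[-2.18,-2.37,0.13],[0,0,0.165],3],[[-2.54,-1.98,0.13],[0,0,0.165],3],[[-2.83,-1.53,0.13],[0,0,0.165],3]]
end [ 430.5 -300.1   48.3] [2.253 2.19  0.   ]
```

```bash
python3 -m creep '[[[0.12,0.1,1.5],[0,0,0],5.4],[[0.12,0.1,1.5],[0,0,0],5.4],[[0,0,1.5],[0,0,0],5.4],[[0,0,0.68],[0,0,0],5.4],[[0,0,0],[0,0,0],5.4],[[0,0,0],[0,0,0],3],[[0,0,0],[0,0,0],3],[[0,0,0],[0,0,0],3],[[0,0,0],[0,0,0],3],[[0,0,-2],[0,0,0],3],[[0,0,-3],[0,0,0],3]]' 60
python3 -m creep '[[[0.78,-3.12,0.13],[0,0,0.165],3],[[0.26,-3.2,0.13],[0,0,0.165],3],[[-0.27,-3.2,0.13],[0,0,0.165],3],[[-0.79,-3.12,0.13],[0,0,0.165],3],[[-1.29,-2.94,0.13],[0,0,0.165],3],[[-1.76,-2.69,0.13],[0,0,0.165],3],[[-2.18,-2.37,0.13],[0,0,0.165],3],[[-2.54,-1.98,0.13],[0,0,0.165],3],[[-2.83,-1.53,0.13],[0,0,0.165],3],[[0,0,0],[0,0,0],3],[[0,0,0],[0,0,0],3]]' 60
python3 held.py; python3 -c "
from h import *
plan([((430.4,-300,10),88.28,13)],op=3)
plan([((538.5,32,60),173.45,42)],op=5.4,P0=(430.4,-300,60),R0=down(88.28))"
```

```text
time: 30.1
ee_pos: [530.5, -28.2, 58.5]
tool_rot: [-0.185, -3.134, 0.002]
wrist_force: [0.3, -0.7, 0.3]
width: 0.393
time: 31.48
ee_pos: [428.5, -298.1, 47.5]
tool_rot: [2.256, 2.186, -0.0]
wrist_force: [0.2, 0.6, -0.8]
width: 0.39
n 6324 x [-24.2  24.9] z [-5.7 -4.9 -4. ]
3 [[[-0.07,0.06,1.25],[0,0,-0],3],[[-0.07,0.06,1.25],[0,0,-0],3],[[-0.07,0.06,1.25],[0,0,-0],3]]
end [ 430.4 -300.    10.1] [ 2.255e+00  2.187e+00 -1.000e-03]
9 [[[3.72,1.09,0],[0,0,-0.165],5.4],[[3.49,1.69,0],[0,0,-0.165],5.4],[[3.17,2.24,0],[0,0,-0.165],5.4],[[2.76,2.73,0],[0,0,-0.165],5.4],[[2.27,3.14,0],[0,0,-0.165],5.4],[[1.73,3.47,0],[0,0,-0.165],5.4],[[1.13,3.71,0],[0,0,-0.165],5.4],[[0.51,3.85,0],[0,0,-0.165],5.4],[[-0.13,3.88,0],[0,0,-0.165],5.4]]
end [538.5  32.   60. ] [0.182 3.136 0.   ]
```

```bash
python3 -m creep '[[[-0.1,0.09,1.3],[0,0,0],3],[[-0.1,0.09,1.3],[0,0,0],3],[[0,0,1.13],[0,0,0],3],[[0,0,0],[0,0,0],3],[[0,0,0],[0,0,0],4.2],[[0,0,0],[0,0,0],5.4],[[0,0,0],[0,0,0],5.4],[[0,0,-2],[0,0,0],5.4],[[0,0,-3],[0,0,0],5.4],[[3.72,1.09,0],[0,0,-0.165],5.4],[[3.49,1.69,0],[0,0,-0.165],5.4],[[3.17,2.24,0],[0,0,-0.165],5.4],[[2.76,2.73,0],[0,0,-0.165],5.4],[[2.27,3.14,0],[0,0,-0.165],5.4],[[1.73,3.47,0],[0,0,-0.165],5.4],[[1.13,3.71,0],[0,0,-0.165],5.4],[[0.51,3.85,0],[0,0,-0.165],5.4],[[-0.13,3.88,0],[0,0,-0.165],5.4],[[0,0,0],[0,0,0],5.4],[[0,0,0],[0,0,0],5.4]]' 60;python3 tiles.py | tail -3; python3 -c "
from h import *
plan([((538.5,32,9.5),173.45,16)],op=5.4)
plan([((579.6,254.8,48),85.76,42)],op=3,P0=(538.5,32,60),R0=down(173.45))"
```

```text
time: 34.02
ee_pos: [538.9, 30.6, 59.9]
tool_rot: [0.186, 3.136, -0.004]
wrist_force: [-0.8, -0.9, 1.0]
width: 0.636
L1 63 [584.5 326.6] [34.9 49. ] 86.55 [12.6 14.4 16.8] 63
R1 203 [ 590.6 -294.2] [38.3 51.1] 94.86 [12.6 14.9 17.5] 203
F1 225 [ 431.9 -300. ] [37.2 51.3] 87.45 [12.6 15.  17.7] 225
4 [[[0.01,0.05,1.26],[-0.001,0,-0.001],5.4],[[0.01,0.05,1.26],[-0.001,0,-0.001],5.4],[[0.01,0.05,1.26],[-0.001,0,-0.001],5.4],[[0.01,0.04,1.26],[-0.001,0,-0.001],5.4]]
end [538.6  32.1   9.5] [1.800e-01 3.136e+00 3.000e-03]
10 [[[-0.15,2.26,0.12],[0,0,0.153],3],[[0.19,2.26,0.12],[0,0,0.153],3],[[0.53,2.2,0.12],[0,0,0.153],3],[[0.86,2.09,0.12],[0,0,0.153],3],[[1.17,1.94,0.12],[0,0,0.153],3],[[1.45,1.74,0.12],[0,0,0.153],3],[[1.7,1.5,0.12],[0,0,0.153],3],[[1.91,1.22,0.12],[0,0,0.153],3],[[2.07,0.91,0.12],[0,0,0.153],3],[[2.19,0.59,0.12],[0,0,0.153],3]]
end [579.8 254.7  48. ] [2.302 2.138 0.   ]
```

```bash
python3 -m creep '[[[0.02,0.09,1.5],[0,0,0],5.4],[[0.02,0.09,1.5],[0,0,0],5.4],[[0,0,1.5],[0,0,0],5.4],[[0,0,0.54],[0,0,0],5.4],[[0,0,0],[0,0,0],5.4],[[0,0,0],[0,0,0],3],[[0,0,0],[0,0,0],3],[[0,0,0],[0,0,0],3],[[0,0,0],[0,0,0],3],[[0,0,-2],[0,0,0],3],[[0,0,-3],[0,0,0],3]]' 60
python3 -m creep '[[[-0.15,2.26,0.12],[0,0,0.153],3],[[0.19,2.26,0.12],[0,0,0.153],3],[[0.53,2.2,0.12],[0,0,0.153],3],[[0.86,2.09,0.12],[0,0,0.153],3],[[1.17,1.94,0.12],[0,0,0.153],3],[[1.45,1.74,0.12],[0,0,0.153],3],[[1.7,1.5,0.12],[0,0,0.153],3],[[1.91,1.22,0.12],[0,0,0.153],3],[[2.07,0.91,0.12],[0,0,0.153],3],[[2.19,0.59,0.12],[0,0,0.153],3],[[0,0,0],[0,0,0],3],[[0,0,0],[0,0,0],3]]' 60
python3 held.py; python3 -c "
from h import *
plan([((579.6,254.8,10),85.76,13)],op=3)
plan([((582.5,-101.7,60),173.45,42)],op=5.4,P0=(579.6,254.8,60),R0=down(85.76))"
```

```text
time: 35.45
ee_pos: [538.0, 32.7, 59.1]
tool_rot: [-0.185, -3.134, 0.003]
wrist_force: [-0.5, -0.7, 0.0]
width: 0.387
time: 36.95
ee_pos: [580.6, 254.5, 46.9]
tool_rot: [2.302, 2.136, -0.003]
wrist_force: [-0.3, -0.4, 0.1]
width: 0.393
n 6378 x [-22.5  26.5] z [-5.1 -4.4 -3.5]
3 [[[0.02,-0.04,1.23],[0,0.001,-0.001],3],[[0.01,-0.04,1.23],[0,0.001,-0.001],3],[[0.01,-0.04,1.23],[0,0.001,-0.001],3]]
end [579.5 254.8  10.1] [-2.300e+00 -2.139e+00 -1.000e-03]
10 [[[-3.55,0.29,0],[0,0,-0.153],5.4],[[-3.56,-0.25,0],[0,0,-0.153],5.4],[[-3.48,-0.79,0],[0,0,-0.153],5.4],[[-3.31,-1.31,0],[0,0,-0.153],5.4],[[-3.08,-1.8,0],[0,0,-0.153],5.4],[[-2.77,-2.25,0],[0,0,-0.153],5.4],[[-2.39,-2.64,0],[0,0,-0.153],5.4],[[-1.96,-2.98,0],[0,0,-0.153],5.4],[[-1.48,-3.24,0],[0,0,-0.153],5.4],[[-0.97,-3.43,0],[0,0,-0.153],5.4]]
end [ 582.6 -101.7   60. ] [0.18  3.136 0.   ]
```

```bash
python3 -m creep '[[[0.03,-0.06,1.3],[0,0,0],3],[[0.02,-0.06,1.3],[0,0,0],3],[[0,0,1.1],[0,0,0],3],[[0,0,0],[0,0,0],3],[[0,0,0],[0,0,0],4.2],[[0,0,0],[0,0,0],5.4],[[0,0,0],[0,0,0],5.4],[[0,0,-2],[0,0,0],5.4],[[0,0,-3],[0,0,0],5.4],[[-3.55,0.29,0],[0,0,-0.153],5.4],[[-3.56,-0.25,0],[0,0,-0.153],5.4],[[-3.48,-0.79,0],[0,0,-0.153],5.4],[[-3.31,-1.31,0],[0,0,-0.153],5.4],[[-3.08,-1.8,0],[0,0,-0.153],5.4],[[-2.77,-2.25,0],[0,0,-0.153],5.4],[[-2.39,-2.64,0],[0,0,-0.153],5.4],[[-1.96,-2.98,0],[0,0,-0.153],5.4],[[-1.48,-3.24,0],[0,0,-0.153],5.4],[[-0.97,-3.43,0],[0,0,-0.153],5.4],[[0,0,0],[0,0,0],5.4]]' 60; python3 -m creep '[[[0,0,0],[0,0,0],5.4]]'; python3 tiles.py; python3 -c "
from h import *
plan([((582.5,-101.7,9.5),173.45,16)],op=5.4)
plan([((596.9,-364.5,48),95.94,42)],op=3,P0=(582.5,-101.7,60),R0=down(173.45))"
```

```text
time: 39.5
ee_pos: [582.2, -103.1, 60.8]
tool_rot: [0.19, 3.134, -0.004]
wrist_force: [-0.1, -0.1, -0.4]
width: 0.637
time: 39.62
ee_pos: [581.6, -100.3, 60.7]
tool_rot: [0.187, 3.136, -0.002]
wrist_force: [-0.1, -0.2, -1.0]
width: 0.634
-37 -96 none 0
-37 -32 none 0
-37 32 none 0
-37 96 none 0
21 -96 147 [ 22.9 -98. ] [47. 36.] z [12.1 14.8 16.8] [ 583.4 -102.2]
21 -32 104 [ 18.4 -29.4] [38. 38.] z [12.  14.2 16.5] [586.7 -33.5]
21 32 102 [15.8 35.4] [41. 38.] z [12.4 14.6 17.3] [591.5  31.2]
21 96 105 [20.7 95.7] [46. 35.] z [12.5 14.7 16.2] [603.3  90.5]
L1 60 [584.7 326.1] [35.4 53. ] 83.99 [12.6 14.5 17.2] 60
L2 71 [579.  256.4] [36.  51.3] 86.22 [12.7 14.7 17.3] 71
R1 208 [ 589.9 -293.9] [37.7 53.2] 94.17 [12.8 14.9 17.2] 208
F1 238 [ 431.3 -299.7] [36.6 51.9] 88.51 [12.7 14.7 17.2] 238
4 [[[-0.03,-0.04,1.28],[-0,0,-0.001],5.4],[[-0.03,-0.04,1.28],[-0,0,-0.001],5.4],[[-0.03,-0.04,1.28],[-0,0,-0.001],5.4],[[-0.03,-0.04,1.28],[-0,0,-0.001],5.4]]
end [ 582.7 -101.6    9.5] [ 1.790e-01  3.136e+00 -2.000e-03]
8 [[[-0.55,-3.24,0.15],[0,0,0.169],3],[[-1.09,-3.1,0.15],[0,0,0.169],3],[[-1.6,-2.88,0.15],[0,0,0.169],3],[[-2.06,-2.57,0.15],[0,0,0.169],3],[[-2.46,-2.18,0.15],[0,0,0.169],3],[[-2.79,-1.74,0.15],[0,0,0.169],3],[[-3.05,-1.24,0.15],[0,0,0.169],3],[[-3.21,-0.71,0.15],[0,0,0.169],3]]
end [ 596.9 -364.5   48. ] [2.102 2.334 0.   ]
```

```bash
python3 -m creep '[[[-0.06,0,1.5],[0,0,0],5.4],[[-0.06,-0.02,1.5],[0,0,0],5.4],[[0,0,1.5],[0,0,0],5.4],[[0,0,0.62],[0,0,0],5.4],[[0,0,0],[0,0,0],5.4],[[0,0,0],[0,0,0],3],[[0,0,0],[0,0,0],3],[[0,0,0],[0,0,0],3],[[0,0,0],[0,0,0],3],[[0,0,-2],[0,0,0],3],[[0,0,-3],[0,0,0],3],[[2,0,0],[0,0,0],3],[[2,0,0],[0,0,0],3],[[0,0,0],[0,0,0],3],[[0,0,0],[0,0,0],3]]' 60
python3 held.py; python3 -c "
from h import *
plan([((596.9,-364.5,48),95.94,42)],op=3)
plan([((555,-31.5,60),173.45,42)],op=5.4,P0=(596.9,-364.5,60),R0=down(95.94))"
```

```text
time: 41.55
ee_pos: [544.3, -96.6, 59.7]
tool_rot: [0.185, 3.134, -0.003]
wrist_force: [-0.1, 0.3, -0.2]
width: 0.388
n 6259 x [-23.2  25.3] z [-5.1 -4.3 -3.4]
8 [[[-1.04,-3.25,0.16],[0,0,0.169],3],[[-1.57,-3.03,0.16],[0,0,0.169],3],[[-2.06,-2.72,0.16],[0,0,0.169],3],[[-2.49,-2.33,0.16],[0,0,0.169],3],[[-2.85,-1.88,0.16],[0,0,0.169],3],[[-3.12,-1.38,0.16],[0,0,0.169],3],[[-3.31,-0.83,0.16],[0,0,0.169],3],[[-3.4,-0.26,0.16],[0,0,0.169],3]]
end [ 596.8 -364.5   47.6] [ 2.104  2.328 -0.   ]
8 [[[4.19,-0.09,0],[0,0,-0.169],5.4],[[4.15,0.62,0],[0,0,-0.169],5.4],[[3.99,1.31,0],[0,0,-0.169],5.4],[[3.71,1.96,0],[0,0,-0.169],5.4],[[3.33,2.55,0],[0,0,-0.169],5.4],[[2.85,3.08,0],[0,0,-0.169],5.4],[[2.29,3.51,0],[0,0,-0.169],5.4],[[1.67,3.85,0],[0,0,-0.169],5.4]]
end [555.1 -31.5  60. ] [0.181 3.136 0.   ]
```

```bash
python3 -m creep '[[[-1.04,-3.25,0.16],[0,0,0.169],3],[[-1.57,-3.03,0.16],[0,0,0.169],3],[[-2.06,-2.72,0.16],[0,0,0.169],3],[[-2.49,-2.33,0.16],[0,0,0.169],3],[[-2.85,-1.88,0.16],[0,0,0.169],3],[[-3.12,-1.38,0.16],[0,0,0.169],3],[[-3.31,-0.83,0.16],[0,0,0.169],3],[[-3.4,-0.26,0.16],[0,0,0.169],3],[[0,0,0],[0,0,0],3],[[0,0,0],[0,0,0],3]]' 60
python3 held.py; python3 -c "
from h import *
plan([((596.9,-364.5,9.7),95.94,13)],op=3)"
```

```text
time: 42.85
ee_pos: [595.7, -363.9, 46.7]
tool_rot: [2.105, 2.331, -0.001]
wrist_force: [-1.6, 0.1, -1.3]
width: 0.39
n 6265 x [-23.5  25.1] z [-5.  -4.3 -3.4]
3 [[[-0.04,0.04,1.24],[-0,0,-0],3],[[-0.04,0.04,1.24],[-0,0,-0],3],[[-0.04,0.04,1.24],[-0,0,-0],3]]
end [ 596.9 -364.5    9.7] [ 2.105e+00  2.332e+00 -1.000e-03]
```

```bash
python3 -m creep '[[[-0.06,0.06,1.3],[0,0,0],3],[[-0.06,0.06,1.3],[0,0,0],3],[[0,0,1.1],[0,0,0],3],[[0,0,0],[0,0,0],3],[[0,0,0],[0,0,0],4.2],[[0,0,0],[0,0,0],5.4],[[0,0,0],[0,0,0],5.4],[[0,0,-2],[0,0,0],5.4],[[0,0,-3],[0,0,0],5.4],[[0,-3,0],[0,0,0],5.4],[[4.19,-0.09,0],[0,0,-0.169],5.4],[[4.15,0.62,0],[0,0,-0.169],5.4],[[3.99,1.31,0],[0,0,-0.169],5.4],[[3.71,1.96,0],[0,0,-0.169],5.4],[[3.33,2.55,0],[0,0,-0.169],5.4],[[2.85,3.08,0],[0,0,-0.169],5.4],[[2.29,3.51,0],[0,0,-0.169],5.4],[[1.67,3.85,0],[0,0,-0.169],5.4],[[0,0,0],[0,0,0],5.4],[[0,0,0],[0,0,0],5.4]]' 60;  python3 tiles.py |grep -v none; python3 -c "
from h import *
plan([((590.8,-36,60),173.45,32)],op=5.4)"
```

```text
time: 45.4
ee_pos: [526.6, -35.5, 59.9]
tool_rot: [0.185, 3.134, -0.004]
wrist_force: [-0.7, 0.7, 0.4]
width: 0.632
21 -32 134 [ 23.3 -31.2] [47. 37.] z [12.6 14.9 16.9] [591.4 -35.8]
21 32 116 [20.1 35.6] [46. 36.] z [11.9 14.4 16.6] [595.8  30.8]
21 96 64 [29.  94.7] [30. 34.] z [11.8 14.3 16.7] [611.4  88.6]
L1 56 [584.5 326.6] [32.  52.3] 87.6 [12.2 14.2 17.8] 56
L2 66 [578.8 255.6] [34.8 53.8] 82.89 [12.5 14.1 17. ] 66
R1 201 [ 591.1 -294.2] [37.4 52.6] 94.2 [12.6 14.8 17.1] 201
R2 237 [ 597.6 -363.8] [38.3 54. ] 93.23 [12.5 15.  17.5] 237
F1 222 [ 431.5 -298.4] [36.4 52.8] 87.52 [12.8 15.  17.5] 222
3 [[[-2.12,0.25,0],[-0.001,0.001,-0.001],5.4],[[-2.12,0.25,0],[-0.001,0.001,-0.001],5.4],[[-2.12,0.25,0],[-0.001,0.001,-0.001],5.4]]
end [590.7 -36.   59.9] [-1.820e-01 -3.135e+00 -1.000e-03]
```

```bash
python3 -m creep '[[[-2.12,0.25,0],[0,0,0],5.4],[[-2.12,0.25,0],[0,0,0],5.4],[[-2.12,0.25,0],[0,0,0],5.4],[[0,0,1.5],[0,0,0],5.4],[[0,0,1.5],[0,0,0],5.4],[[0,0,1.5],[0,0,0],5.4],[[0,0,0.54],[0,0,0],5.4],[[0,0,0],[0,0,0],5.4],[[0,0,0],[0,0,0],3],[[0,0,0],[0,0,0],3],[[0,0,0],[0,0,0],3],[[0,0,0],[0,0,0],3],[[0,0,-2],[0,0,0],3],[[0,0,-3],[0,0,0],3],[[2,0,0],[0,0,0],3],[[2,0,0],[0,0,0],3],[[0,0,0],[0,0,0],3],[[0,0,0],[0,0,0],3]]' 60
python3 held.py; python3 -c "
from h import *
plan([((428.2,-371,48),88.28,42)],op=3)"
```

```text
time: 47.7
ee_pos: [551.6, -30.8, 59.5]
tool_rot: [0.185, 3.134, -0.003]
wrist_force: [1.0, -0.2, -0.5]
width: 0.395
n 6268 x [-24.2  24.8] z [-5.2 -4.4 -3.5]
9 [[[0.92,-3.92,0.13],[0,0,0.165],3],[[0.26,-4.01,0.13],[0,0,0.165],3],[[-0.4,-4,0.13],[0,0,0.165],3],[[-1.05,-3.88,0.13],[0,0,0.165],3],[[-1.67,-3.66,0.13],[0,0,0.165],3],[[-2.25,-3.33,0.13],[0,0,0.165],3],[[-2.77,-2.92,0.13],[0,0,0.165],3],[[-3.21,-2.42,0.13],[0,0,0.165],3],[[-3.56,-1.86,0.13],[0,0,0.165],3]]
end [ 428.2 -370.9   48.2] [2.255 2.183 0.   ]
```

```bash
python3 -m creep '[[[0.92,-3.92,0.13],[0,0,0.165],3],[[0.26,-4.01,0.13],[0,0,0.165],3],[[-0.4,-4,0.13],[0,0,0.165],3],[[-1.05,-3.88,0.13],[0,0,0.165],3],[[-1.67,-3.66,0.13],[0,0,0.165],3],[[-2.25,-3.33,0.13],[0,0,0.165],3],[[-2.77,-2.92,0.13],[0,0,0.165],3],[[-3.21,-2.42,0.13],[0,0,0.165],3],[[-3.56,-1.86,0.13],[0,0,0.165],3],[[0,0,0],[0,0,0],3],[[0,0,0],[0,0,0],3]]' 60
python3 held.py; python3 -c "
from h import *
plan([((428.2,-371,9.7),88.28,13)],op=3)"
```

```text
time: 49.12
ee_pos: [427.2, -370.6, 47.8]
tool_rot: [2.256, 2.185, -0.0]
wrist_force: [0.3, -0.1, -0.4]
width: 0.394
n 6272 x [-24.3  24.5] z [-5.2 -4.4 -3.5]
3 [[[-0.03,0.03,1.27],[0,0,-0],3],[[-0.03,0.03,1.27],[0,0,-0],3],[[-0.03,0.03,1.27],[0,0,-0],3]]
end [ 428.1 -371.     9.8] [ 2.255  2.186 -0.   ]
```

```bash
python3 -m creep '[[[-0.05,0.05,1.3],[0,0,0],3],[[-0.05,0.05,1.3],[0,0,0],3],[[0,0,1.2],[0,0,0],3],[[0,0,0],[0,0,0],3],[[0,0,0],[0,0,0],4.2],[[0,0,0],[0,0,0],5.4],[[0,0,0],[0,0,0],5.4],[[0,0,-2],[0,0,0],5.4],[[0,0,-3],[0,0,0],5.4],[[0,0,-5],[0,0,0],0],[[0,0,-5],[0,0,0],0],[[0,0,-5],[0,0,0],0],[[0,0,0],[0,0,0],0],[[0,0,0],[0,0,0],0]]' 60
python3 tiles.py |grep -v none
python3 - <<'E'
from h import *
u=np.array([.9935,-.114]);C=np.array([571.8,-2.2])
plan([((*(C+136*u),222),173.45,42)],op=0)
a=np.radians(np.array([95,90,82,74,66,58,50,42,34,26,18,10,0])); off=8+10*np.sin(a)
X=75-108*np.cos(a)+off*np.sin(a); Z=26+108*np.sin(a)+off*np.cos(a)
print('start',X[0],Z[0]); print(np.c_[np.degrees(a)[1:],-np.diff(X)/10,-np.diff(Z)/10].round(2).tolist())
f=grab('top','t3.png'); cv2.imwrite('pics/t3c.png',cv2.resize(f['frame'][110:290,130:450],None,fx=2.4,fy=2.4,interpolation=cv2.INTER_CUBIC)[:,:,::-1])
P=world(f); I=cv2.cvtColor(f['frame'],cv2.COLOR_RGB2HSV); B=np.zeros(I.shape[:2],bool);B[205:260,120:235]=1
print('handle',*rect(P,B&(I[...,0]<20)&(I[...,1]>130)))
E
```

```text
time: 50.92
ee_pos: [427.3, -371.0, 209.7]
tool_rot: [2.256, 2.185, -0.001]
wrist_force: [0.2, 0.5, -0.3]
width: -0.001
L1 68 [584.5 325.9] [35.1 56.2] 83.53 [12.  14.4 16.9] 68
L2 40 [570.7 256.5] [23.7 51.5] 75.59 [12.7 14.4 16.6] 40
R1 206 [ 591.  -294.7] [38.5 50.8] 97.08 [12.5 15.1 17.5] 206
R2 236 [ 598. -363.] [37.  53.5] 96.24 [12.7 14.9 17.5] 236
F1 231 [ 432.1 -299.6] [36.3 55.4] 87.4 [12.2 14.9 17.1] 231
F2 265 [ 428.8 -370.1] [36.  53.4] 89.37 [12.9 15.2 17.6] 265
11 [[[3.29,2.44,-0.12],[-0,-0,-0.135],0],[[2.93,2.86,-0.12],[-0,-0,-0.135],0],[[2.52,3.23,-0.12],[-0,-0,-0.135],0],[[2.06,3.54,-0.12],[-0,-0,-0.135],0],[[1.57,3.78,-0.12],[-0,-0,-0.135],0],[[1.04,3.96,-0.12],[-0,-0,-0.135],0],[[0.5,4.06,-0.12],[-0,-0,-0.135],0],[[-0.05,4.09,-0.12],[-0,-0,-0.135],0],[[-0.6,4.05,-0.12],[-0,-0,-0.135],0],[[-1.14,3.93,-0.12],[-0,-0,-0.135],0],[[-1.66,3.74,-0.12],[-0,-0,-0.135],0]]
end [706.7 -17.7 221.9] [-0.185 -3.135 -0.   ]
start 102.3064165665421 132.0235405635926
[[90.0, 0.93, -0.2], [82.0, 1.53, -0.14], [74.0, 1.55, 0.08], [66.0, 1.54, 0.3], [58.0, 1.5, 0.53], [50.0, 1.42, 0.75], [42.0, 1.3, 0.96], [34.0, 1.15, 1.15], [26.0, 0.97, 1.32], [18.0, 0.76, 1.46], [10.0, 0.54, 1.56], [0.0, 0.33, 2.03]]
handle [418.4 303.2] [21.1 91.6] 103.27 [20.2 23.7 27. ] 244
```

View pics/t3c.png

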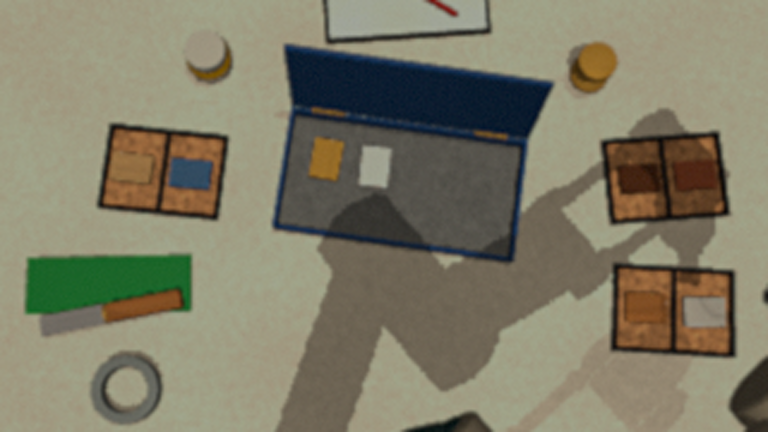

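Six tiles are dealt, two in each tray, with brass and white left in the case. The blade was knocked aside: handle at (145,305), half off the mat. Shut the cover first, then re-lay the blade.

```bash
python3 -m creep '[[[0,0,-1],[0,0,0],0],[[3.29,2.44,-0.12],[0,0,-0.135],0],[[2.93,2.86,-0.12],[0,0,-0.135],0],[[2.52,3.23,-0.12],[0,0,-0.135],0],[[2.06,3.54,-0.12],[0,0,-0.135],0],[[1.57,3.78,-0.12],[0,0,-0.135],0],[[1.04,3.96,-0.12],[0,0,-0.135],0],[[0.5,4.06,-0.12],[0,0,-0.135],0],[[-0.05,4.09,-0.12],[0,0,-0.135],0],[[-0.6,4.05,-0.12],[0,0,-0.135],0],[[-1.14,3.93,-0.12],[0,0,-0.135],0],[[-1.66,3.74,-0.12],[0,0,-0.135],0],[[0,0,0],[0,0,0],0],[[0,0,0],[0,0,0],0]]' 60
python3 -c "
from h import *
u=np.array([.9935,-.114]);C=np.array([571.8,-2.2])
p,q=plan([((*(C+136*u),134),173.45,30)],op=0)
plan([((*(C+104*u),134),173.45,12)],op=0,P0=p,R0=q)"
```

```text
time: 52.78
ee_pos: [707.0, -18.8, 232.3]
tool_rot: [-0.186, -3.135, 0.004]
wrist_force: [-1.3, -0.2, -0.2]
width: 0.004
4 [[[0,0.03,2.46],[-0.001,-0,-0.001],0],[[0,0.03,2.46],[-0.001,-0,-0.001],0],[[0,0.03,2.46],[-0.001,-0,-0.001],0],[[0,0.02,2.46],[-0.001,-0,-0.001],0]]
end [707.1 -17.7 133.9] [-1.790e-01 -3.136e+00 -2.000e-03]
3 [[[1.07,0,0],[0.001,-0,0],0],[[1.07,0,0],[0.001,-0,0],0],[[1.07,0,0],[0.001,-0,0],0]]
end [675.2 -14.1 134. ] [-1.790e-01 -3.136e+00  2.000e-03]
```

```bash
python3 -m creep '[[[0,0.03,2.5],[0,0,0],0],[[0,0.03,2.5],[0,0,0],0],[[0,0.03,2.5],[0,0,0],0],[[0,0,2.3],[0,0,0],0],[[1.1,0,0],[0,0,0],0],[[1.1,0,0],[0,0,0],0],[[1.1,0,0],[0,0,0],0],[[0.93,0,-0.2],[0,0,0],0],[[1.53,0,-0.14],[0,0,0],0],[[1.55,0,0.08],[0,0,0],0],[[1.54,0,0.3],[0,0,0],0],[[1.5,0,0.53],[0,0,0],0],[[1.42,0,0.75],[0,0,0],0],[[0,0,0],[0,0,0],0]]' 60
python3 -c "
from h import *
u=np.array([.9935,-.114]);C=np.array([571.8,-2.2])
o=r.get_obs(); print((o['ee_pos'][:2]-C)@u,o['ee_pos'],o['wrist_force'])
a=np.radians(50);off=8+10*np.sin(a); print(75-108*np.cos(a)+off*np.sin(a),26+108*np.sin(a)+off*np.cos(a))"
```

```text
time: 54.52
ee_pos: [588.3, -3.3, 121.5]
tool_rot: [-0.184, -3.134, 0.002]
wrist_force: [-0.4, -0.5, 0.4]
width: -0.0
16.526126025153054 [588.30671153  -3.31147473 121.4557168 ] [-0.38367409 -0.45070786  0.36873119]
17.575534587140233 118.79913949940298
```

```bash
python3 -m creep '[[[1.3,0,1.1],[0,0,0],0],[[1.15,0,1.2],[0,0,0],0],[[0.97,0,1.32],[0,0,0],0],[[0.76,0,1.46],[0,0,0],0],[[0.54,0,1.56],[0,0,0],0],[[0.33,0,1.2],[0,0,0],0],[[0,0,0],[0,0,0],0]]' 60
python3 - <<'E'
from h import *
f=grab('side','s4.png'); P=world(f); u=np.array([.9935,-.114]);v=np.array([.114,.9935]);C=np.array([571.8,-2.2])+(-2.1,-2)
X=(P[...,:2]-C)@u; Y=(P[...,:2]-C)@v
for a in(-70,-35,0,35,60):
    m=(abs(X-a)<6)&(Y<-60)&(Y>-140)&(P[...,2]<150); print(a,m.sum(),np.median(P[m][:,2]).round(1))
E
```

```text
time: 55.4
ee_pos: [539.8, 2.0, 42.5]
tool_rot: [-0.185, -3.135, 0.002]
wrist_force: [-0.3, -0.3, -0.7]
width: 0.001
-70 140 17.1
-35 87 40.5
0 75 38.6
35 77 36.5
60 64 34.6
```

Nearly shut. Pressing down the last few mm gently.

```bash
python3 -m creep '[[[0,0,0.4],[0,0,0],0],[[0,0,0.3],[0,0,0],0],[[0,0,0.2],[0,0,0],0],[[0,0,0.1],[0,0,0],0],[[0,0,0],[0,0,0],0]]' 60
cat > cov.py <<'E'
from h import *
f=grab('side'); P=world(f); u=np.array([.9935,-.114]);v=np.array([.114,.9935]);C=np.array([571.8,-2.2])+(-2.1,-2)
X=(P[...,:2]-C)@u; Y=(P[...,:2]-C)@v; m=(X>-70)&(X<70)&(Y<-60)&(Y>-140)&(P[...,2]<150)&(P[...,2]>28)
k=np.polyfit(X[m],P[m][:,2],1); print('slope deg',np.degrees(np.arctan(k[0])).round(2),'z mid',k[1].round(1))
E
python3 cov.py
```

```text
time: 56.08
ee_pos: [541.0, 1.8, 34.0]
tool_rot: [0.185, 3.134, -0.003]
wrist_force: [-1.2, -0.1, 5.2]
width: -0.003
slope deg -0.57 z mid 34.4
```

```bash
python3 -m creep '[[[0,0,0.2],[0,0,0],0],[[0,0,0.15],[0,0,0],0],[[0,0,0],[0,0,0],0]]' 60
python3 cov.py
python3 - <<'E'
from h import *
P=np.load('side0.npy'); u=np.array([.9935,-.114]);v=np.array([.114,.9935]);C=np.array([571.8,-2.2])+(-2.1,-2)
X=(P[...,:2]-C)@u; Y=(P[...,:2]-C)@v; m=(X>-70)&(X<70)&(Y<-60)&(Y>-140)&(P[...,2]<150)&(P[...,2]>28)
k=np.polyfit(X[m],P[m][:,2],1); print('baseline',np.degrees(np.arctan(k[0])).round(2),k[1].round(1))
E
```

```text
time: 56.5
ee_pos: [541.1, 1.8, 33.8]
tool_rot: [0.184, 3.133, -0.003]
wrist_force: [-7.9, 0.9, 28.7]
width: 0.0
slope deg -0.36 z mid 34.2
baseline -0.02 33.9
```

```bash
python3 -m creep '[[[0,0,-1],[0,0,0],0],[[0,0,-3],[0,0,0],0],[[0,0,-5],[0,0,0],4],[[0,0,0],[0,0,0],4],[[0,0,0],[0,0,0],4]]' 60
python3 cov.py; python3 -c "
from h import *
plan([((412,322,120),103.3,42)],op=4.5)"
```

```text
time: 57.18
ee_pos: [540.1, 2.0, 119.3]
tool_rot: [0.185, 3.136, -0.003]
wrist_force: [0.0, 0.1, -0.2]
width: 0.47
slope deg 0.07 z mid 33.9
9 [[[1.83,3.36,-0.02],[-0,-0,0.136],4.5],[[2.26,3.08,-0.02],[-0,-0,0.136],4.5],[[2.66,2.75,-0.02],[-0,-0,0.136],4.5],[[3.01,2.36,-0.02],[-0,-0,0.136],4.5],[[3.3,1.93,-0.02],[-0,-0,0.136],4.5],[[3.53,1.47,-0.02],[-0,-0,0.136],4.5],[[3.7,0.97,-0.02],[-0,-0,0.136],4.5],[[3.8,0.46,-0.02],[-0,-0,0.136],4.5],[[3.83,-0.06,-0.02],[-0,-0,0.136],4.5]]
end [411.9 321.8 120.1] [-1.953 -2.46   0.003]
```

Cover is shut: slope 0.07°, same as at the start. Now the blade.

```bash
python3 -m creep '[[[1.83,3.36,0],[0,0,0.136],4.5],[[2.26,3.08,0],[0,0,0.136],4.5],[[2.66,2.75,0],[0,0,0.136],4.5],[[3.01,2.36,0],[0,0,0.136],4.5],[[3.3,1.93,0],[0,0,0.136],4.5],[[3.53,1.47,0],[0,0,0.136],4.5],[[3.7,0.97,0],[0,0,0.136],4.5],[[3.8,0.46,0],[0,0,0.136],4.5],[[3.83,-0.06,0],[0,0,0.136],4.5],[[0,0,0],[0,0,0],4.5],[[0,0,0],[0,0,0],4.5]]' 60
cat > bl.py <<'E'
from h import *
f=grab('wrist','w4.png'); P=world(f,True)
I=cv2.cvtColor(f['frame'],cv2.COLOR_RGB2HSV); h,s,v=[I[...,i].astype(int) for i in range(3)]
ok=(f['range_z']>0)&(np.abs(P[...,0]-434)<80)&(np.abs(P[...,1]-345)<110)
hm=ok&(h<20)&(s>130)&(P[...,2]<40)&(P[...,2]>10)&(P[...,0]<490)
print('handle',*rect(P,hm))
print('mat',*rect(P,ok&(h>45)&(h<85)&(s>90)))
bm=ok&(s<60)&(P[...,2]>6)&(P[...,2]<25)&(P[...,1]>335); print('blade',*rect(P,bm))
for m in(hm,bm):
    q=P[m]; print('plane z=ax+by+c slope',np.linalg.lstsq(np.c_[q[:,:2],np.ones(len(q))],q[:,2],rcond=None)[0].round(3))
E
python3 bl.py; python3 -c "
from h import *
plan([((412,322,120),103.3,42)],op=4.5)"
```

```text
time: 58.6
ee_pos: [412.3, 320.9, 117.8]
tool_rot: [1.95, 2.461, -0.006]
wrist_force: [0.1, -1.0, 0.6]
width: 0.531
handle [415.7 303.9] [20.7 90.7] 103.16 [20.5 21.8 22.9] 2721
mat [442.4 348.8] [ 69.1 199.2] 92.77 [0.8 1.9 3. ] 15335
blade [396.5 384.1] [24.3 79.2] 103.42 [12.  13.1 14.2] 3194
plane z=ax+by+c slope [-1.1000e-02 -5.0000e-03  2.7852e+01]
plane z=ax+by+c slope [3.0000e-03 0.0000e+00 1.2015e+01]
1 [[[0.14,-0.03,-0.19],[-0.002,0.003,-0.003],4.5]]
end [412. 322. 120.] [1.949 2.464 0.   ]
```

View pics/w4.png

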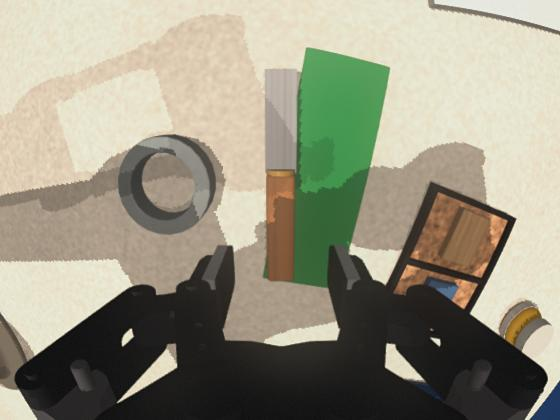

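Blade lies level on the mat's edge (280,170), with the tape at (168,185) about 37 mm from the handle. I'll grip with a narrow opening.

```bash
python3 -c "
from h import *
plan([((411.1,323.4,7.5),103.2,28)],op=3.6)
plan([((443,331,60),92.77,28)],op=1,P0=(411.1,323.4,60),R0=down(103.2))"
```

```text
4 [[[0.08,-0.02,2.76],[-0,0.001,-0],3.6],[[0.08,-0.02,2.76],[-0,0.001,-0],3.6],[[0.08,-0.02,2.76],[-0,0.001,-0],3.6],[[0.08,-0.02,2.76],[-0,0.001,-0],3.6]]
end [411.  323.4   7.7] [-1.951e+00 -2.460e+00  1.000e-03]
2 [[[0.01,1.64,0],[0,0,0.091],1],[[0.15,1.63,0],[0,0,0.091],1]]
end [443. 331.  60.] [2.167 2.275 0.   ]
```

```bash
python3 -m creep '[[[0.15,-0.03,2.76],[0,0,0],3.6],[[0.15,-0.03,2.76],[0,0,0],3.6],[[0,0,2.76],[0,0,0],3.6],[[0,0,1.8],[0,0,0],3.6],[[0,0,0.9],[0,0,0],3.6],[[0,0,0],[0,0,0],3.6],[[0,0,0],[0,0,0],1],[[0,0,0],[0,0,0],1],[[0,0,0],[0,0,0],1],[[0,0,0],[0,0,0],1]]' 80
python3 -m creep '[[[0,0,-1.5],[0,0,0],1],[[0,0,-2.5],[0,0,0],1],[[0,1.64,0],[0,0,0.091],1],[[0.15,1.63,0],[0,0,0.091],1],[[0,0,0],[0,0,0],1],[[0,0,0],[0,0,0],1]]' 80
python3 - <<'E'
from h import *
o=r.get_obs(); T=Ro.from_rotvec(o['tool_rot']); f=grab('wrist'); P=world(f,True)
L=T.inv().apply((P-o['ee_pos']).reshape(-1,3)).reshape(P.shape); q=L[(f['range_z']>0)&(abs(L[...,1])<25)&(L[...,0]>30)&(L[...,0]<130)&(abs(L[...,2])<25)]
for a in (30,60,90): g=q[(q[:,0]>a)&(q[:,0]<a+20)]; print(a,g[:,0].max(),np.percentile(g[:,1],[2,98]),np.median(g[:,2]))
tip=q[:,0].max(); d=tip-105  # grip point ahead of TCP
x=np.array([-.0483,.9988]); t=np.array([443.2,329])-d*x
print('d',d); plan([((*t,40),92.77,20)],op=1)
E
```

```text
time: 59.9
ee_pos: [412.4, 324.5, 10.1]
tool_rot: [1.951, 2.459, 0.001]
wrist_force: [0.4, -0.6, 6.4]
width: 0.232
time: 60.65
ee_pos: [442.5, 331.4, 49.2]
tool_rot: [2.166, 2.274, -0.004]
wrist_force: [-0.0, 0.0, -1.5]
width: 0.232
30 49.99392239098353 [-11.70427273  11.39422785] -3.000331392498939
60 79.9937437764865 [-11.47638403  11.46518164] -3.021368767909412
90 102.27958578226509 [-11.45708685  11.77416886] -3.0813083657658487
d -2.7204142177349127
1 [[[0.03,0.07,0.91],[-0.001,0.002,-0],1]]
end [443.1 331.7  40. ] [ 2.167  2.274 -0.   ]
```

```bash
python3 -m creep '[[[0.03,0.07,1.5],[0,0.002,0],1],[[0,0,1.5],[0,0,0],1],[[0,0,0.85],[0,0,0],1],[[0,0,0],[0,0,0],1],[[0,0,0],[0,0,0],1],[[0,0,0],[0,0,0],2.4],[[0,0,0],[0,0,0],3.6],[[0,0,0],[0,0,0],4],[[0,0,-1.5],[0,0,0],4],[[0,0,-4],[0,0,0],4],[[0,0,-5],[0,0,0],4],[[0,0,0],[0,0,0],4]]' 80
python3 bl.py
```

```text
time: 62.2
ee_pos: [447.3, 333.9, 121.1]
tool_rot: [2.166, 2.271, 0.017]
wrist_force: [0.2, 0.2, -0.9]
width: 0.466
handle [444.1 311.5] [20.8 91.4] 92.76 [20.4 21.8 23. ] 2745
mat [441.7 348.5] [ 68.6 198.6] 92.71 [0.7 1.9 3. ] 12074
blade [441.4 393.9] [23.7 79. ] 92.31 [11.9 13.1 14.2] 3091
plane z=ax+by+c slope [ 1.500e-02 -3.000e-03  1.606e+01]
plane z=ax+by+c slope [4.0000e-03 0.0000e+00 1.1339e+01]
```

Blade is centred and aligned to the mat. Retreat and take a final look.

```bash
python3 -m creep '[[[0,0,-5],[0,0,0],4],[[0,0,-4],[0,0,0],4],[[-2,-3,-1],[0,0,0],4],[[-2,-4,0],[0,0,0],4],[[-2,-4,0],[0,0,0],4],[[-2,-4,0],[0,0,0],4],[[0,0,0],[0,0,0],4],[[0,0,0],[0,0,0],4]]' 60
python3 cov.py; python3 tiles.py | tail -6
python3 - <<'E'
from h import *
f=grab('top','t4.png'); cv2.imwrite('pics/t4c.png',cv2.resize(f['frame'][110:300,130:450],None,fx=2.4,fy=2.4,interpolation=cv2.INTER_CUBIC)[:,:,::-1])
P=world(f);I=f['range_z']>0
for n,(a,b,c,d) in dict(jar=(203,118,232,148),knob=(363,122,392,152),tape=(163,254,202,290)).items():
    B=np.zeros(I.shape,bool);B[b:d,a:c]=1; print(n,*rect(P,B&I&(P[...,2]>9)))
E
```

```text
time: 63.25
ee_pos: [298.3, 245.2, 215.4]
tool_rot: [2.168, 2.273, 0.002]
wrist_force: [-0.3, -0.0, 0.6]
width: 0.468
slope deg -0.02 z mid 33.8
L1 66 [584.9 326.2] [35.4 51.1] 84.3 [12.2 14.1 16.7] 66
L2 71 [580.  254.8] [35.1 54. ] 87.91 [12.3 14.2 17.1] 71
R1 206 [ 590.9 -293.3] [39.  52.6] 95.94 [12.8 15.2 17.2] 206
R2 233 [ 597.8 -363.6] [37.8 51.8] 95.36 [12.7 14.9 17.4] 233
F1 231 [ 431.7 -299.4] [37.3 54.1] 87.05 [12.6 15.  17.6] 231
F2 268 [ 428.6 -369.9] [36.1 53. ] 90.74 [12.8 15.1 17.5] 268
jar [725.5 240.1] [51.2 51.3] 160.13 [16.2 50.2 54.9] 339
knob [ 726.2 -234.8] [46.5 47.6] 115.78 [10.7 56.2 61.2] 293
tape [338. 302.] [32.9 77.3] 51.06 [11.7 24.1 28.7] 1092
```

View pics/t4c.png

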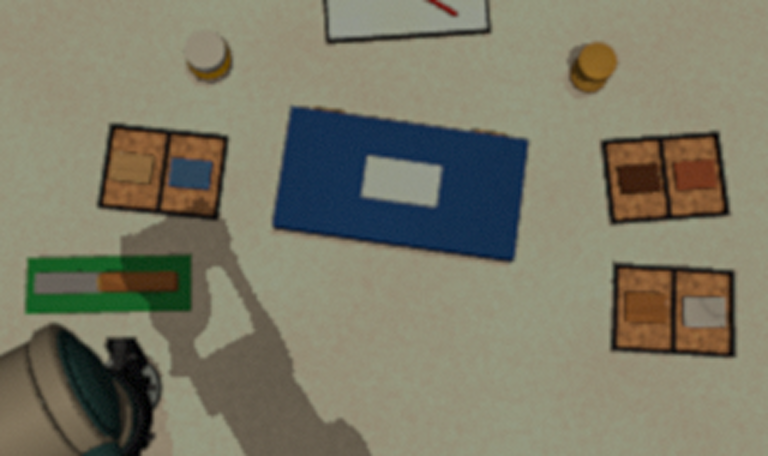

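The cover is shut, each tray has two flat tiles, and the blade is along the mat (105,282). The arm hides the tape in this view, so I check it from the side and hand in.

Run:
```python
from h import *
f=grab('side'); P=world(f); B=np.zeros(P.shape[:2],bool); B[175:197,178:210]=1
print('tape',*rect(P,B&(P[...,2]>9)&(P[...,2]<40)))
print(r.close_job())
```

```text
tape [316.8 312.6] [79.  83.1] 46.67 [10.1 21.4 25.6] 262
the job is handed in; nothing more can be done
None
```

The job is done and handed in at about 63 s of the 210 s allowed. I levered the cover to about 97° with the blade and laid the blade back on its mat. All 8 tiles were present, so I dealt two full rounds of three in the same tray order and left the brass and white tiles in the case. I then shut the cover with the closed fingers.

- **Problems on the way:**
  - The first try for the second tile gripped too shallow and came up empty. It was still in its place and I picked it again.
  - The blade was knocked off the middle of its mat during the dealing. I laid it back after shutting the cover.
- **Cover:** the last check shows it flat, slope -0.02° and top at 33.8 mm, as at the start.
- **Tiles:** all six lie flat in their pockets, two per tray, within about 2 mm of where I aimed.
- **Blade:** it is centred on the mat and within half a degree of the mat's direction.
- **Jar, knob and tape:** all within 1–2 mm of their starting positions. The arm hid the tape in the last top view, so I checked it from the side.

One reading disagreed along the way. While the fingers were pressing on the cover, the side camera showed a slope of 0.4–0.6°, but it returned to the starting value once they lifted.

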